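# Put the grain bench away

## Task

Clear the grain-grading bench: first stand every red-lidded sample jar upright on the floor of the blue gated bay (they are glass, do not drop them), then push the gate shut, without slamming it, until its spring latch snaps in and holds it fully closed. Hang every pair of ear defenders on the steel rail as well, headband across the bar so that the bar is under the crown pad with one cup on each side, hanging freely; the ear defenders may be done at any time. Do not knock the other things about.

Things in the scene. Friction and masses are not known exactly. Their poses are not given: they have to be found in the camera images.
- jar1: glass grain-sample jar with a red screw lid, one of up to four alike (may be absent). Total height 88 mm: glass body 62 mm diameter up to 66 mm, red lid 58 mm diameter from 66 to 88 mm; about 0.24 kg, weight low down. Origin: centre of its underside, z up its axis. Starts standing on the bench
- jar2: glass grain-sample jar with a red screw lid, one of up to four alike (may be absent). Total height 88 mm: glass body 62 mm diameter up to 66 mm, red lid 58 mm diameter from 66 to 88 mm; about 0.24 kg, weight low down. Origin: centre of its underside, z up its axis. Starts standing on the bench
- jar3: glass grain-sample jar with a red screw lid, one of up to four alike (may be absent). Total height 88 mm: glass body 62 mm diameter up to 66 mm, red lid 58 mm diameter from 66 to 88 mm; about 0.24 kg, weight low down. Origin: centre of its underside, z up its axis. Starts standing on the bench
- jar4: glass grain-sample jar with a red screw lid, one of up to four alike (may be absent). Total height 88 mm: glass body 62 mm diameter up to 66 mm, red lid 58 mm diameter from 66 to 88 mm; about 0.24 kg, weight low down. Origin: centre of its underside, z up its axis. Starts standing on the bench
- muff1: orange ear defenders on a stiff grey headband (may be absent), standing on the cups as an upside-down U: 164 mm tall, 56 thick (own x), 152 wide (own y), 0.24 kg. Cups 72 mm high at y = +/-64; their black pads reach inward to y = 41. Firm white crown pad on top, 28 (x) by 58 (y) mm, 142 to 164 mm up: grip it across its 28 mm. Origin: midway between the cups' undersides; z up
- muff2: yellow ear defenders on a stiff grey headband (may be absent), standing on the cups as an upside-down U: 164 mm tall, 56 thick (own x), 152 wide (own y), 0.24 kg. Cups 72 mm high at y = +/-64; their black pads reach inward to y = 41. Firm white crown pad on top, 28 (x) by 58 (y) mm, 142 to 164 mm up: grip it across its 28 mm. Origin: midway between the cups' undersides; z up
- muff3: green ear defenders on a stiff grey headband (may be absent), standing on the cups as an upside-down U: 164 mm tall, 56 thick (own x), 152 wide (own y), 0.24 kg. Cups 72 mm high at y = +/-64; their black pads reach inward to y = 41. Firm white crown pad on top, 28 (x) by 58 (y) mm, 142 to 164 mm up: grip it across its 28 mm. Origin: midway between the cups' undersides; z up
- muff1_under (a point): middle of the flat underside of the crown pad of muff1, 142 mm above its origin: the spot that rests on the bar
- muff2_under (a point): the same on muff2
- muff3_under (a point): the same on muff3
- bay: fixed open-topped blue steel bay, 200 (x) by 260 (y) mm, with 50 mm high, 6 mm walls at the back (+x) and sides (+/-y); the gate closes its front (-x). Inside floor 188 x 248 mm, 6 mm above the bench. 88 mm high steel posts at the front corners: hinge at -y, strike at +y. Origin: centre of its underside
- bay_floor (a point): centre of the top of the bay's inside floor; same axes as the bay. Four jars fit in two rows of two, at x = +/-42 mm, y = +/-55 mm
- gate (a joint): upright hinge, rad: 0 = shut (hard stop), grows as the gate swings out to the bay's -x (counter-clockwise from above), stop at 1.0; starts at 0.4 to 0.65. A weak spring (about 0.4 N at the pad) reopens it unless latched. Gate: blue plate 232 mm long from the hinge, 10 mm thick, 10 to 85 mm above the bench; shut, it lies along the bay's y
- latch (a joint): brass spring bolt in the gate's free edge, m: 0 = fully out, 0.0085 = right in. Its bevel meets the strike at a gate angle of about 0.07 rad, is driven in about 5.5 mm (3 to 7 N at the pad), and snaps out behind the strike just before the hard stop (below about 0.007 rad): gate and latch both near 0 means latched
- gate_pad (a point): middle of the outer face of the black rubber push pad (44 mm long, 40 high) on the gate's outer side: 195 mm from the hinge along the gate, 9 mm out from the gate's middle plane, 52 mm above the bench. Its x axis points straight inwards (push this way), its y from hinge to free edge
- gate_hinge (a point): point on the gate's upright hinge line, in the gate's middle plane, 47.5 mm above the bench
- rail: fixed steel rail stand: horizontal round bar 14 mm diameter, 400 mm long along its own y between two 18 mm diameter posts on 70 mm diameter feet. Origin: on the bench below the bar's middle
- rail_mid (a point): middle of the bar, on its centre line, 155 mm above the bench (top of the bar 162 mm); axes as the rail. Three ear defenders fit side by side at y = -110, 0 and 110 mm
- dish: bystander: small steel bowl, 68 mm across, 22 mm high, among the jars; origin under its centre
- pen: bystander: flat neon-yellow marker 130 x 14 x 12 mm lying on the bench; origin under its centre
- bottle: bystander: white bottle with a blue cap, 56 mm diameter, 140 mm tall; origin under its centre
- carton: bystander: cardboard carton 70 x 100 x 60 mm; origin under its centre
- brush: bystander: brush lying in the wooden picking tray
- weight: bystander: brass calibration weight, 32 mm diameter, 50 mm tall; origin under its centre

How it is judged:
On the way, in this order (a step that is already met when the one before it is completed fails the run):
1. every sample jar stands upright on the bay's floor (x of jar1 in the frame of bay_floor between -0.074 and 0.074 m and y of jar1 in the frame of bay_floor between -0.096 and 0.096 m and z of jar1 in the frame of bay_floor between -0.008 and 0.008 m and angle between each of jar1, jar2, jar3, jar4's own z axis and vertical below 0.15 rad and linear speed of each of jar1, jar2, jar3, jar4 below 0.05 m/s and x of jar2 in the frame of bay_floor between -0.074 and 0.074 m and y of jar2 in the frame of bay_floor between -0.096 and 0.096 m and z of jar2 in the frame of bay_floor between -0.008 and 0.008 m and x of jar3 in the frame of bay_floor between -0.074 and 0.074 m and y of jar3 in the frame of bay_floor between -0.096 and 0.096 m and z of jar3 in the frame of bay_floor between -0.008 and 0.008 m and x of jar4 in the frame of bay_floor between -0.074 and 0.074 m and y of jar4 in the frame of bay_floor between -0.096 and 0.096 m and z of jar4 in the frame of bay_floor between -0.008 and 0.008 m), for 0.2 s.
2. the gate is shut and its latch has snapped in (value of joint gate below 0.02 rad and value of joint latch below 0.003 m), for 0.3 s.
At the end, for the whole second after the job is handed in: Every jar upright (0.15 rad) on the bay floor, axis within 74 mm (x), 96 mm (y) of its centre; gate under 0.02 rad, latch under 3 mm in; every muff hangs on the bar: crown underside within 35 mm of the bar line, 170 mm of its middle, tilt under 0.35, square within 0.4 rad; all at rest (all of step 1 and all of step 2 and x of muff1_under in the frame of rail_mid between -0.035 and 0.035 m and y of muff1_under in the frame of rail_mid between -0.17 and 0.17 m and z of muff1_under in the frame of rail_mid between -0.012 and 0.016 m and angle between each of muff1, muff2, muff3's own z axis and vertical below 0.35 rad and angle between the x axis of each of muff1, muff2, muff3 and the y axis of rail, either way round below 0.4 rad and linear speed of each of muff1, muff2, muff3 below 0.05 m/s and x of muff2_under in the frame of rail_mid between -0.035 and 0.035 m and y of muff2_under in the frame of rail_mid between -0.17 and 0.17 m and z of muff2_under in the frame of rail_mid between -0.012 and 0.016 m and x of muff3_under in the frame of rail_mid between -0.035 and 0.035 m and y of muff3_under in the frame of rail_mid between -0.17 and 0.17 m and z of muff3_under in the frame of rail_mid between -0.012 and 0.016 m); the robot touches nothing.
It fails at once if the gate is slammed (closing faster than 2.5 rad/s, about 0.5 m/s at the pad) (velocity of joint gate below -2.5 rad/s).
It fails at once if a jar is dropped or thrown (faster than 1.5 m/s) (linear speed of any of jar1, jar2, jar3, jar4 above 1.5 m/s).
It fails at once if a bystander is knocked more than 10 cm away (distance of any of dish, pen, bottle, carton, brush, weight from where it was at the start of the episode above 0.1 m).
Of jar1, jar2, jar3, jar4 only 3 to 4 are there at a start; the rules pass over those that are not, and their reading is None.
Of muff1, muff2, muff3 only 2 to 3 are there at a start; the rules pass over those that are not, and their reading is None.
At some moment in a run one of jar1, jar2, jar3, jar4 may be knocked a few centimetres aside while the robot is not near it.
It also fails if it takes over 200 s, if anything falls off the work surface, if the arm or the gripper's body presses on something with over 40 N, if the wrist force passes 120 N, or if a joint passes its speed limit or range.

## Robot

A 6-joint arm with a two-finger parallel gripper is mounted at the origin on the work surface. World frame = base frame: x ahead of the robot, y to its left, z up, the work surface at z = 0. Lengths are in m, angles in rad, forces in N, time in s.
With the tool pointing down it reaches from about 0.35 to 0.925 m from the base axis. Payload 6.4 kg.
Tool frame: the origin (TCP) lies midway between the tips of the shut fingers; the grasp point (between the pads) lies 19 mm behind it; z points along the fingers, y is the line along which they close (so a half turn about z gives the same grasp; the last joint's range is limited). The gripper opens to 94 mm and grips with 3 to 60 N. Pads are 16 mm wide; open, the fingers measure 119 mm over their backs; the gripper's body (75 mm by 177 mm) begins 78 mm behind the grasp point.
Start: joints at [-1.364, 0.245, 1.558, -0, 1.339, -0.174], TCP at [0.242, -0.603, 0.173] pointing down, gripper open.
Joint ranges: [-3.13, 3.13], [-1.02, 2.26], [0.13, 2.54], [-0.95, 4.09], [0.21, 2.88], [-2.74, 2.74]. Speed limits (rad/s): [2.57, 2.57, 3.14, 3.14, 3.14, 3.14].

## Interface

Orientations are given as a rotation vector (axis times angle).
In Python, from workcell import sensors, cams, env gives the robot as it stands.
- The arm moves only by the tool send_rows, never from a script. Its argument "series" is a list that holds one entry, the list of rows, each a list of 6 numbers: the shift along the tool's x, y, z in m, then the turn, a rotation vector about the tool's x, y, z in rad. A call has exactly 10 rows; each row is the pose to reach, as a shift and turn from the pose commanded when the call began, along the tool's axes at that moment; what a row does not reach only later rows make up. A row lasts 1/12 s, in which the tool goes at most 41.7 mm and 7.16 degrees, less where a joint would pass 70% of its speed; a pose out of reach is approached as far as the arm can. A call with a gripper value outside its range is refused whole. "gripper" is the finger opening in m, from 0 to 0.094, set as the call begins (left out, the last holds). The fingers move at their own pace and stop on an object; the grip force is fixed at half the most. Time passes only in rows, so rows that repeat a pose let the fingers close, or fill a call up. It gives the time, the measured TCP pose, the force, the opening and the grip force at its end, in the units of the state.
- sensors.read_state(): the state, without advancing time (a new reading comes with each control period).
- cams.camera(name): name is "scene" or "top"; returns a dict with "pixels" (480x640x3 uint8, red, green, blue), "z_map" (480x640 float32, m along the optical axis (not along the pixel's ray), 0 where there is no reading), "mtx" (3x3 intrinsics, pixels), "k1" (the pictures are not rectified: a ray, as slopes to the right and down, at radius r is drawn at 1 + k1 r^2 times it, then the intrinsics apply), "rvec" (rotation vector, rad) and "tvec" (3), from world to camera coordinates, as OpenCV has them. Camera axes: x right, y down, z forward; pixel columns grow to the right and rows downward; lengths in m; the calibration is good to about 2 mm. A picture is of the moment at which its call begins.
- env.job_done(): hands the job in; it is judged then, once.
The state is a dict: "time_s": time; "q": joint angles; "joint_vel": joint speeds; "effort": joint torques, N m; "position": TCP position; "tcp_rot": TCP orientation; "wrist_force": force on the tool from outside, world axes, zero at the start; "moment": the same for the moment, N m; "grip_width": opening from 0.0 (shut) to 1.0 (fully open); "finger_force": force on a finger pad.
Only numpy, scipy, OpenCV 4.12 (cv2) and the standard library are available. Lean on these libraries where they do the work, as an engineer would, in place of code of your own. Each camera call takes 0.05 s, during which the arm holds its last target. There are 200 camera calls.

## Working session

There is one attempt and no reset: what is moved stays moved. The work goes in short steps, Python scripts to look and compute and a tool call to move; the robot and the scene stay as the last step left them, time stands still between calls to the robot, and variables do not carry over. Pictures are saved under pics/ and viewed, at most 14 in all, crops included, and the job is handed in when it is done.

Besides the shell and the picture viewer there is one more tool, called after "Emit:" as name(argument=value, ...), one argument or row to a line, values as JSON. send_rows: Moves the arm, as the interface text tells. Its arguments: {"type":"object","properties":{"series":{"type":"array","items":{"type":"array","items":{"type":"array","items":{"type":"number"}}}},"gripper":{"type":"number"}},"required":["series"]}

```bash
ls; mkdir -p pics; python3 - <<'E'
from workcell import sensors, cams, env
import cv2, numpy as np
for n in ("scene","top"):
    c=cams.camera(n); cv2.imwrite(f"pics/{n}0.png",c["pixels"][:,:,::-1]); np.savez(f"{n}0.npz",**c)
    print(n,c["mtx"].tolist(),c["k1"],c["rvec"],c["tvec"])
print(sensors.read_state())
E
```

```text
pics
scene [[439.9460213576023, 0.0, 310.6847356514462], [0.0, 439.9460213576023, 238.1312606827471], [0.0, 0.0, 1.0]] -0.09973115282371739 [ 1.78681789  1.3873435  -0.76651841] [-0.04689768 -0.24224259  1.47465553]
top [[549.2555354490604, 0.0, 319.2851459463545], [0.0, 549.2555354490604, 241.23235670698858], [0.0, 0.0, 1.0]] -0.11372037749133615 [ 2.08137611 -2.14795557  0.1880741 ] [-0.05607402  0.63331277  1.20678982]
{'time_s': 0.1, 'q': array([-1.36408494e+00,  2.45757089e-01,  1.55884043e+00, -2.83800281e-05,
        1.33870133e+00, -1.74105154e-01]), 'joint_vel': array([-0.00097769, -0.00014061, -0.00351143,  0.00220598,  0.00134182,
        0.00013003]), 'effort': array([ 7.29114035e-04, -4.16915774e+01, -3.15525198e+01,  6.86588790e-02,
        3.09573580e-02, -5.89549973e-05]), 'position': array([ 0.24146492, -0.60286295,  0.17187516]), 'tcp_rot': array([-3.08313816e+00, -5.94264525e-01,  8.70139910e-05]), 'wrist_force': array([-0.31068752,  0.34884316,  0.91130502]), 'moment': array([-0.02609952, -0.00090321,  0.00839368]), 'finger_force': 0.0, 'grip_width': 1.0021697382507102}
```

View pics/scene0.png

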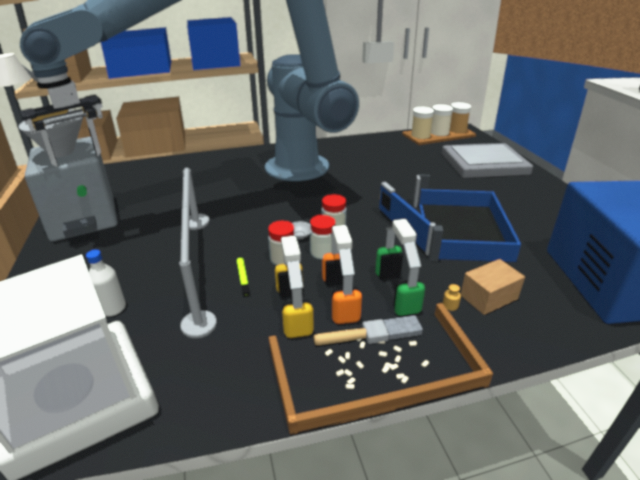

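View pics/top0.png

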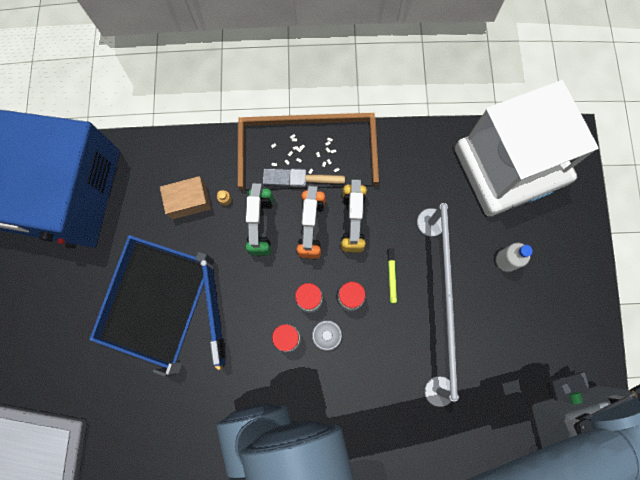

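Scene picture: three red lids around (281,229), (322,224) and (334,203), and yellow, orange and green muffs. The rail runs from (187,175) to (198,322), and the bay and gate are at the right. Top picture: jar lids at (309,297), (352,295) and (286,338), dish at (327,335). The muff crowns are near (254,210), (310,214) and (356,205), the bar runs (444,207) to (455,397), and the gate runs (203,259) to (217,365).

```bash
cat > h.py <<'E'
import cv2, numpy as np
from scipy.spatial.transform import Rotation as R
def ray(c,uv):
    d=np.array([c["k1"],0,0,0,0],float).ravel()
    p=cv2.undistortPoints(np.float64(uv).reshape(-1,1,2),c["mtx"],d).reshape(-1,2)
    M=R.from_rotvec(c["rvec"].ravel()).as_matrix(); C=-M.T@c["tvec"].ravel()
    return C,np.c_[p,np.ones(len(p))]@M
def plane(c,uv,z):
    C,d=ray(c,uv); return C+d*((z-C[2])/d[:,2])[:,None]
def cloud(c):
    v,u=np.mgrid[0:480,0:640]; C,d=ray(c,np.c_[u.ravel(),v.ravel()])
    return (C+d*c["z_map"].reshape(-1,1)).reshape(480,640,3)
def hsv(c): return cv2.cvtColor(c["pixels"],cv2.COLOR_RGB2HSV)
def red(c):
    h=hsv(c); return ((h[...,0]<8)|(h[...,0]>172))&(h[...,1]>180)&(h[...,2]>120)
def comps(m,amin=60):
    n,l,s,ce=cv2.connectedComponentsWithStats(m.astype(np.uint8)); return [(l==i,s[i],ce[i]) for i in range(1,n) if s[i][4]>=amin]
def pca(P):
    r=cv2.minAreaRect(np.float32(P[:,:2]*1000)); b=cv2.boxPoints(r)/1000; return r,b
E
python3 - <<'E'
from h import *
np.set_printoptions(precision=4,suppress=True)
c=dict(np.load("top0.npz")); P=cloud(c); H=hsv(c)
print("bench z",P[280,420],P[320,150])
for m,s,ce in comps(red(c)):
    k=np.argwhere(m)[:,::-1]; Q=P[m]; Q=Q[Q[:,2]>.08]
    (e,rr)=cv2.minEnclosingCircle(np.float32(plane(c,k,.088)[:,:2])); print("lid",s,ce,e,rr,np.median(Q,0))
w=(H[...,1]<50)&(H[...,2]>150)&(abs(P[...,2]-.164)<.01)
for m,s,ce in comps(w):
    q=plane(c,np.argwhere(m)[:,::-1],.164); print("crown",ce,pca(q)[0],np.median(P[m][:,2]))
b=(H[...,0]>95)&(H[...,0]<130)&(H[...,1]>120)&(H[...,2]>60)
g=np.zeros_like(b);g[225:385,85:235]=1
for lo,hi in((.042,.056),(.08,.092)):
    m=b&g&(P[...,2]>lo)&(P[...,2]<hi); r,bx=pca(P[m]); print("blue",lo,m.sum(),r,bx.tolist())
k=(P[...,2]>.082)&(P[...,2]<.094)&g; 
for m,s,ce in comps(k,15): print("88ish",s,ce,P[m].mean(0),pca(P[m])[0])
m=(P[...,2]>.15)&(P[...,2]<.17); m[:,:420]=0; m[:,480:]=0
for m,s,ce in comps(m,100): r,bx=pca(P[m]);print("bar",s,r,bx.tolist(),np.percentile(P[m][:,2],90))
c2=dict(np.load("scene0.npz"));P2=cloud(c2)
for m,s,ce in comps(red(c2)): Q=P2[m];Q=Q[Q[:,2]>.084];print("scene lid",s,ce,np.median(Q,0))
E
```

```text
bench z [ 0.5403 -0.3125  0.0026] [0.464  0.3352 0.0025]
crown [356.     205.2202] ((686.5699462890625, -158.06764221191406), (25.813140869140625, 55.384559631347656), 87.62189483642578) 0.16339323012984508
crown [252.4056 208.7616] ((687.4522705078125, 64.31208038330078), (27.022836685180664, 55.86777877807617), 86.2835464477539) 0.16322458234259019
crown [309.0399 211.8926] ((675.9486083984375, -57.281314849853516), (27.221757888793945, 56.60548782348633), 83.0781021118164) 0.16339771674683612
crown [449.1979 302.4295] ((480.2872619628906, -343.86676025390625), (12.85231876373291, 411.3756103515625), 89.09135437011719) 0.16062291753281177
blue 0.042 859 ((503.88055419921875, 317.3886413574219), (408.6169738769531, 262.5197448730469), 71.0667495727539) [[0.3134309649467468, 0.16672322154045105], [0.5617476105690002, 0.08154438436031342], [0.6943301558494568, 0.4680540859699249], [0.446013480424881, 0.5532329082489014]]
blue 0.08 326 ((566.965087890625, 266.4666748046875), (451.7605285644531, 137.6425018310547), 45.546241760253906) [[0.35964787006378174, 0.15342757105827332], [0.4578
[... 328 characters left out ...]
4.8382 370.0735] [0.3484 0.2723 0.087 ] ((347.5198059082031, 275.0394592285156), (21.063383102416992, 44.375083923339844), 22.241636276245117)
bar [ 439  203   19  199 1360] ((479.9620056152344, -344.24432373046875), (17.566579818725586, 417.2318115234375), 89.3278579711914) [[0.2712574303150177, -0.35057976841926575], [0.6884605884552002, -0.35547423362731934], [0.6886666417121887, -0.33790886402130127], [0.27146345376968384, -0.3330143988132477]] 0.1634165218007536
scene lid [322 194  24  17 325] [333.6523 201.9538] [0.4182 0.0049 0.0864]
scene lid [310 215  24  19 343] [321.688 223.551] [ 0.5069 -0.0478  0.0863]
scene lid [269 221  24  19 338] [280.1479 228.8994] [ 0.5077 -0.1446  0.0863]
```

```bash
sed -i 's/>180)&(h\[...,2\]>120/>120)\&(h[...,2]>100/' h.py; python3 - <<'E'
from h import *
np.set_printoptions(precision=4,suppress=True)
c=dict(np.load("top0.npz")); P=cloud(c); H=hsv(c)
print(H[297,309],H[340,286])
for m,s,ce in comps(red(c)&(P[...,2]>.075)):
    k=np.argwhere(m)[:,::-1]
    (e,rr)=cv2.minEnclosingCircle(np.float32(plane(c,k,.088)[:,:2])); print("lid",s,ce,e,rr,np.median(P[m],0))
b=(H[...,0]>95)&(H[...,0]<130)&(H[...,1]>120)&(H[...,2]>60)
g=np.zeros_like(b);g[225:385,85:235]=1
m=b&g&(P[...,2]>.044)&(P[...,2]<.056)
for m,s,ce in comps(m,30): r,bx=pca(P[m]); print("wall",s,r,bx.tolist())
k=b&(P[...,2]>.078)&(P[...,2]<.094)&g; 
for m,s,ce in comps(k,30): print("gate",s,ce,P[m].mean(0),pca(P[m])[0],pca(P[m])[1].tolist())
cv2.imwrite("pics/crop.png",cv2.resize(c["pixels"][225:390,80:370,::-1],None,fx=2.7,fy=2.7,interpolation=cv2.INTER_CUBIC))
E
```

```text
[  0 174 238] [  0 172 239]
lid [339 281  26  27 528] [351.7557 294.4242] (0.5041809678077698, -0.1447356939315796) 0.02936088666319847 [ 0.5032 -0.1446  0.0876]
lid [296 284  26  25 512] [308.082  295.8555] (0.5036474466323853, -0.0479685477912426) 0.02859870158135891 [ 0.5033 -0.0478  0.0877]
lid [272 324  26  27 540] [284.8574 337.1056] (0.41470199823379517, 0.005249413195997477) 0.028746161609888077 [0.4145 0.0052 0.0876]
wall [ 90 236 106 132 754] ((508.40887451171875, 329.8617858886719), (199.04017639160156, 261.34820556640625), 70.47042083740234) [[0.3519836366176605, 0.27975067496299744], [0.5982962846755981, 0.19238367676734924], [0.6648340821266174, 0.379972904920578], [0.4185214936733246, 0.4673399031162262]]
gate [202 265  15  76 345] [208.8029 302.142 ] [0.4965 0.1749 0.0841] ((495.93572998046875, 175.3831787109375), (169.9036865234375, 11.627278327941895), 8.576481819152832) [[0.41106685996055603, 0.16846297681331635], [0.4128008186817169, 0.1569657325744629], [0.5808045864105225, 0.18230336904525757], [0.5790706872940063, 0.19380062818527222]]
```

View pics/crop.png

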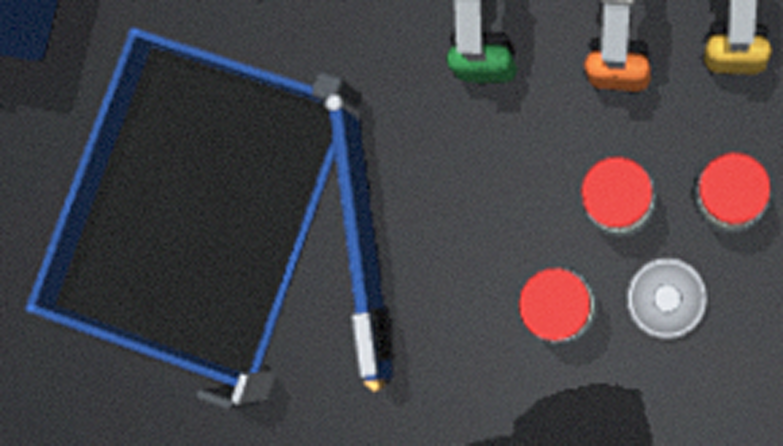

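Bay centre (0.508,0.330) at 70.5°, gate open about 0.49 rad, and the crop shows the gate free edge at (372,383) clear of the jars. First I move over jar A at (0.504,-0.145), lifting over the rail on the way.

Emit:
send_rows(
  series=[
    [[0, 0, -0.03, 0, 0, -0.12], [0.01, -0.01, -0.06, 0, 0, -0.24], [0.03, -0.025, -0.09, 0, 0, -0.36], [0.06, -0.05, -0.11, 0, 0, -0.48], [0.09, -0.075, -0.12, 0, 0, -0.6], [0.12, -0.1, -0.12, 0, 0, -0.72], [0.15, -0.125, -0.12, 0, 0, -0.84], [0.18, -0.15, -0.12, 0, 0, -0.96], [0.21, -0.17, -0.12, 0, 0, -1.08], [0.24, -0.19, -0.12, 0, 0, -1.19]],
  ],
  gripper=0.094,
)

```text
time_s: 0.93
position: [0.3942, -0.3359, 0.2926]
tcp_rot: [-2.215, -2.227, -0.0]
wrist_force: [0.9, 0.5, 0.9]
grip_width: 0.999
finger_force: 0.0
```

Emit:
send_rows(
  series=[
    [[0.02, 0.01, 0, 0, 0, 0], [0.05, 0.03, 0, 0, 0, 0], [0.08, 0.05, 0, 0, 0, 0], [0.11, 0.065, 0, 0, 0, 0], [0.14, 0.08, 0.02, 0, 0, 0], [0.165, 0.095, 0.05, 0, 0, 0], [0.185, 0.105, 0.08, 0, 0, 0], [0.191, 0.11, 0.11, 0, 0, 0], [0.191, 0.11, 0.14, 0, 0, 0], [0.191, 0.11, 0.15, 0, 0, 0]],
  ],
)

```text
time_s: 1.77
position: [0.5009, -0.1445, 0.1376]
tcp_rot: [-2.214, -2.217, 0.004]
wrist_force: [-0.5, 0.6, -1.0]
grip_width: 0.997
finger_force: 0.0
```

```bash
cat > look.py <<'E'
import sys; from h import *
from workcell import sensors, cams
np.set_printoptions(precision=4,suppress=True)
s=sensors.read_state(); print(s["time_s"],s["position"],s["tcp_rot"])
for n in ("top","scene"):
    c=cams.camera(n); P=cloud(c); np.savez(n+"_l.npz",**c)
    if len(sys.argv)>1: cv2.imwrite(f"pics/{n}_{sys.argv[1]}.png",c["pixels"][:,:,::-1])
    for m,st,ce in comps(red(c)&(P[...,2]>.075)&(P[...,2]<.3),40):
        e,rr=cv2.minEnclosingCircle(np.float32(plane(c,np.argwhere(m)[:,::-1],.088)[:,:2])); print(n,"lid",np.array(e),rr,np.median(P[m],0))
E
python3 look.py
```

```text
1.7667 [ 0.5009 -0.1445  0.1376] [-2.214  -2.2172  0.0039]
top lid [ 0.5055 -0.0455] 0.027859309688210487 [ 0.5105 -0.0361  0.0875]
top lid [0.4147 0.0053] 0.02871074341237545 [0.4169 0.0081 0.0877]
scene lid [0.4286 0.0026] 0.0387253612279892 [0.4248 0.0045 0.0859]
scene lid [ 0.5157 -0.0513] 0.037021711468696594 [ 0.513  -0.0491  0.086 ]
scene lid [ 0.5157 -0.1468] 0.03594328463077545 [ 0.5132 -0.1455  0.086 ]
```

Emit:
send_rows(
  series=[
    [[0, 0, 0.02, 0, 0, 0], [0, 0, 0.045, 0, 0, 0], [0, 0, 0.065, 0, 0, 0], [0, 0, 0.074, 0, 0, 0], [0, 0, 0.074, 0, 0, 0], [0, 0, 0.074, 0, 0, 0], [0, 0, 0.074, 0, 0, 0], [0, 0, 0.074, 0, 0, 0], [0, 0, 0.074, 0, 0, 0], [0, 0, 0.074, 0, 0, 0]],
  ],
)

```text
time_s: 2.7
position: [0.5043, -0.1472, 0.0698]
tcp_rot: [2.22, 2.22, 0.001]
wrist_force: [0.2, 0.2, 0.4]
grip_width: 1.0
finger_force: 0.0
```

Emit:
send_rows(
  series=[
    [[0, 0, 0, 0, 0, 0], [0, 0, 0, 0, 0, 0], [0, 0, 0, 0, 0, 0], [0, 0, 0, 0, 0, 0], [0, 0, 0, 0, 0, 0], [0, 0, 0, 0, 0, 0], [0, 0, 0, 0, 0, 0], [0, 0, 0, 0, 0, 0], [0, 0, 0, 0, 0, 0], [0, 0, 0, 0, 0, 0]],
  ],
  gripper=0.04,
)

```text
time_s: 3.53
position: [0.5038, -0.1469, 0.0688]
tcp_rot: [-2.221, -2.221, 0.0]
wrist_force: [-0.3, -0.4, 0.6]
grip_width: 0.427
finger_force: 0.0
```

```bash
python3 look.py a
```

```text
3.5333 [ 0.5038 -0.1469  0.0688] [-2.2214 -2.2214  0.    ]
top lid [ 0.5044 -0.0466] 0.028340743854641914 [ 0.5085 -0.039   0.0878]
top lid [0.4147 0.0053] 0.02871074341237545 [0.4163 0.0073 0.0876]
scene lid [0.4286 0.0026] 0.0387253612279892 [0.425  0.0042 0.0858]
scene lid [ 0.5168 -0.0471] 0.037060122936964035 [ 0.5128 -0.0498  0.086 ]
scene lid [ 0.5177 -0.145 ] 0.03501413017511368 [ 0.5178 -0.1482  0.0858]
```

View pics/scene_a.png

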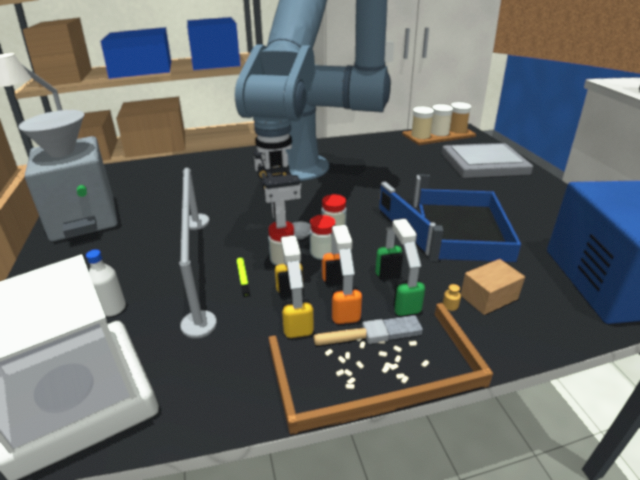

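The jar is still at (282,228) with the gripper over it, but the fingers report 40 mm and no force. I'll look closer.

```bash
python3 - <<'E'
import cv2
i=cv2.imread("pics/scene_a.png")[130:270,220:360]; cv2.imwrite("pics/a_crop.png",cv2.resize(i,None,fx=4,fy=4,interpolation=cv2.INTER_CUBIC))
E
```

```text
(no output)
```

View pics/a_crop.png

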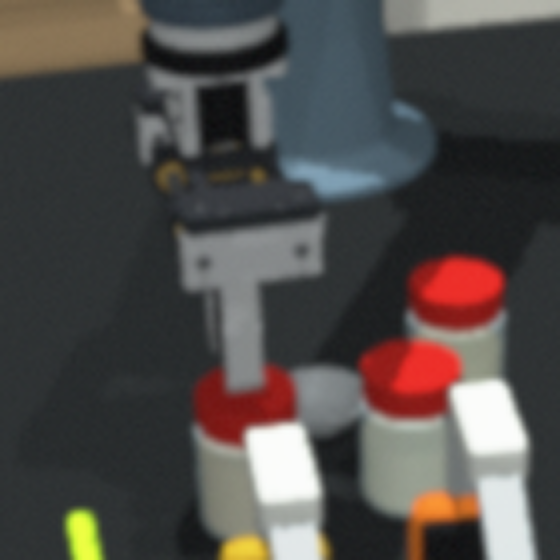

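```bash
python3 - <<'E'
from h import *
from workcell import sensors
c=dict(np.load("scene_l.npz"));P=cloud(c)
for X in ((.533,-.147,.069),(.524,-.147,.088),(.533,-.147,.088)):
    p,_=cv2.projectPoints(np.array([X]),c["rvec"],c["tvec"],c["mtx"],np.array([float(c["k1"]),0,0,0])); print(X,p.ravel())
for v in range(200,240,3): print(v,P[v,281].round(3),c["pixels"][v,281])
print(sensors.read_state()["grip_width"])
E
```

```text
(0.533, -0.147, 0.069) [281.91450039 240.5080461 ]
(0.524, -0.147, 0.088) [280.69803406 231.18611436]
(0.533, -0.147, 0.088) [281.44706803 233.31478265]
200 [ 0.585 -0.152  0.199] [135 139 139]
203 [ 0.536 -0.144  0.165] [133 136 136]
206 [ 0.538 -0.145  0.159] [137 140 140]
209 [ 0.537 -0.145  0.151] [139 143 143]
212 [ 0.536 -0.146  0.144] [135 138 138]
215 [ 0.535 -0.146  0.136] [134 138 138]
218 [ 0.537 -0.146  0.129] [134 137 138]
221 [ 0.537 -0.147  0.122] [134 137 138]
224 [ 0.535 -0.147  0.113] [133 136 136]
227 [ 0.529 -0.146  0.102] [115  87  86]
230 [ 0.517 -0.145  0.086] [119  24  23]
233 [ 0.529 -0.147  0.087] [124  25  22]
236 [ 0.534 -0.149  0.082] [140  66  62]
239 [ 0.664 -0.168  0.161] [186 165 160]
0.42474480355605343
```

The visible fingertips end about z=0.10 although the TCP reads 0.069, so the fingers closed above the lid. I'll open, go lower and try again.

Emit:
send_rows(
  series=[
    [[0, 0, 0, 0, 0, 0], [0, 0, 0, 0, 0, 0], [0, 0, 0, 0, 0, 0], [0, 0, 0, 0, 0, 0], [0, 0, 0, 0, 0, 0], [0, 0, 0.006, 0, 0, 0], [0, 0, 0.012, 0, 0, 0], [0, 0, 0.018, 0, 0, 0], [0, 0, 0.024, 0, 0, 0], [0, 0, 0.026, 0, 0, 0]],
  ],
  gripper=0.094,
)

```text
time_s: 4.47
position: [0.5028, -0.1464, 0.0412]
tcp_rot: [-2.22, -2.22, 0.001]
wrist_force: [-0.2, -0.3, 0.1]
grip_width: 0.997
finger_force: 0.0
```

Emit:
send_rows(
  series=[
    [[0, 0, 0, 0, 0, 0], [0, 0, 0, 0, 0, 0], [0, 0, 0, 0, 0, 0], [0, 0, 0, 0, 0, 0], [0, 0, 0, 0, 0, 0], [0, 0, 0, 0, 0, 0], [0, 0, 0, 0, 0, 0], [0, 0, 0, 0, 0, 0], [0, 0, 0, 0, 0, 0], [0, 0, 0, 0, 0, 0]],
  ],
  gripper=0.04,
)

```text
time_s: 5.3
position: [0.504, -0.1469, 0.0431]
tcp_rot: [2.221, 2.221, 0.0]
wrist_force: [0.5, -0.4, 1.9]
grip_width: 0.61
finger_force: 30.0
```

```bash
cat > tip.py <<'E'
from h import *
from workcell import cams,sensors
s=sensors.read_state();print(s["position"].round(4),s["grip_width"],s["finger_force"])
c=cams.camera("scene");P=cloud(c);X=s["position"]
m=(abs(P[...,1]-X[1])<.012)&(P[...,0]>X[0]+.015)&(P[...,0]<X[0]+.07)&(hsv(c)[...,1]<40)&(P[...,2]<X[2]+.09)
for m,st,ce in comps(m,15): print(st,P[m].min(0).round(3),P[m].max(0).round(3))
E
python3 tip.py
```

```text
[ 0.504  -0.1469  0.0431] 0.6102804879874474 30.00032365322113
[276 218  11  22 170] [ 0.536 -0.157  0.078] [ 0.548 -0.138  0.133]
[277 242   7  21 101] [ 0.528 -0.159  0.01 ] [ 0.537 -0.147  0.065]
[293 447   9  11  71] [ 0.538 -0.159 -0.761] [ 0.572 -0.135 -0.745]
```

Emit:
send_rows(
  series=[
    [[0, 0, -0.01, 0, 0, 0], [0, 0, -0.03, 0, 0, 0], [0, 0, -0.055, 0, 0, 0], [0, 0, -0.08, 0, 0, 0], [0.01, 0, -0.105, 0, 0, 0], [0.03, 0, -0.125, 0, 0, 0], [0.06, 0.005, -0.13, 0, 0, 0], [0.09, 0.01, -0.13, 0, 0, 0], [0.12, 0.015, -0.13, 0, 0, 0], [0.15, 0.02, -0.13, 0, 0, 0]],
  ],
)

```text
time_s: 6.18
position: [0.5233, 0.0045, 0.1731]
tcp_rot: [-2.222, -2.221, 0.0]
wrist_force: [-0.1, 0.6, -2.5]
grip_width: 0.609
finger_force: 30.0
```

Emit:
send_rows(
  series=[
    [[0.03, 0.005, 0, 0, 0, 0], [0.065, 0.01, 0, 0, 0, 0], [0.1, 0.015, 0, 0, 0, 0], [0.135, 0.02, 0, 0, 0, 0], [0.17, 0.025, 0, 0, 0, 0], [0.205, 0.03, 0, 0, 0, 0], [0.24, 0.035, 0, 0, 0, 0], [0.275, 0.04, 0, 0, 0, 0], [0.31, 0.045, 0, 0, 0, 0], [0.335, 0.05, 0, 0, 0, 0]],
  ],
)

```text
time_s: 7.02
position: [0.5728, 0.3408, 0.1726]
tcp_rot: [-2.219, -2.223, 0.001]
wrist_force: [0.7, -1.3, -2.3]
grip_width: 0.608
finger_force: 30.0
```

```bash
python3 look.py b
```

```text
7.0167 [0.5728 0.3408 0.1726] [-2.2189 -2.2226  0.0015]
top lid [0.5964 0.3883] 0.030478129163384438 [0.5751 0.3332 0.2172]
top lid [ 0.5036 -0.048 ] 0.02859870158135891 [ 0.5036 -0.0477  0.0875]
top lid [0.4147 0.0052] 0.028746161609888077 [0.4144 0.0053 0.0877]
scene lid [0.3494 0.5293] 0.061655811965465546 [0.5829 0.3306 0.2158]
scene lid [ 0.4255 -0.    ] 0.037182167172431946 [0.4238 0.0039 0.086 ]
scene lid [ 0.5167 -0.0491] 0.03730925917625427 [ 0.5135 -0.0494  0.0861]
```

Jar held with the lid top at z=0.217. Lowering it to the floor.

Emit:
send_rows(
  series=[
    [[0.01, 0.001, 0.015, 0, 0, 0], [0.012, 0.001, 0.04, 0, 0, 0], [0.012, 0.001, 0.065, 0, 0, 0], [0.012, 0.001, 0.085, 0, 0, 0], [0.012, 0.001, 0.1, 0, 0, 0], [0.012, 0.001, 0.11, 0, 0, 0], [0.012, 0.001, 0.115, 0, 0, 0], [0.012, 0.001, 0.119, 0, 0, 0], [0.012, 0.001, 0.121, 0, 0, 0], [0.012, 0.001, 0.122, 0, 0, 0]],
  ],
)

```text
time_s: 7.95
position: [0.5755, 0.3503, 0.0518]
tcp_rot: [2.221, 2.221, 0.002]
wrist_force: [-0.8, 0.6, -2.0]
grip_width: 0.612
finger_force: 30.0
```

Emit:
send_rows(
  series=[
    [[0, 0, 0, 0, 0, 0], [0, 0, 0, 0, 0, 0], [0, 0, 0, 0, 0, 0], [0, 0, 0, 0, 0, 0], [0, 0, 0, 0, 0, 0], [0, 0, 0, 0, 0, 0], [0, 0, -0.01, 0, 0, 0], [0, 0, -0.03, 0, 0, 0], [0, 0, -0.06, 0, 0, 0], [0, 0, -0.09, 0, 0, 0]],
  ],
  gripper=0.08,
)

```text
time_s: 8.78
position: [0.5741, 0.3499, 0.1417]
tcp_rot: [-2.221, -2.221, 0.003]
wrist_force: [0.2, 0.1, 0.2]
grip_width: 0.849
finger_force: 0.0
```

Emit:
send_rows(
  series=[
    [[-0.02, -0.003, -0.02, 0, 0, 0], [-0.055, -0.01, -0.03, 0, 0, 0], [-0.095, -0.017, -0.03, 0, 0, 0], [-0.135, -0.024, -0.03, 0, 0, 0], [-0.175, -0.031, -0.03, 0, 0, 0], [-0.215, -0.038, -0.03, 0, 0, 0], [-0.255, -0.045, -0.03, 0, 0, 0], [-0.295, -0.052, -0.03, 0, 0, 0], [-0.335, -0.059, -0.03, 0, 0, 0], [-0.37, -0.066, -0.03, 0, 0, 0]],
  ],
  gripper=0.085,
)

```text
time_s: 9.62
position: [0.5083, -0.022, 0.1719]
tcp_rot: [2.221, 2.22, 0.001]
wrist_force: [1.3, -0.8, -0.2]
grip_width: 0.904
finger_force: 0.0
```

```bash
python3 look.py c
```

```text
9.6167 [ 0.5083 -0.022   0.1719] [2.2209 2.2199 0.0009]
top lid [0.5763 0.3541] 0.029523281380534172 [0.5749 0.3519 0.0937]
top lid [ 0.4926 -0.0662] 0.0164207611232996 [ 0.4915 -0.0671  0.0868]
scene lid [0.4286 0.0026] 0.0387253612279892 [0.4248 0.0045 0.0859]
scene lid [0.5804 0.3531] 0.04530370235443115 [0.5857 0.3462 0.0932]
scene lid [ 0.5159 -0.0503] 0.03689194843173027 [ 0.5129 -0.0494  0.0861]
```

Emit:
send_rows(
  series=[
    [[-0.015, -0.003, 0.005, 0, 0, 0], [-0.026, -0.004, 0.015, 0, 0, 0], [-0.027, -0.004, 0.035, 0, 0, 0], [-0.027, -0.004, 0.06, 0, 0, 0], [-0.027, -0.004, 0.085, 0, 0, 0], [-0.027, -0.004, 0.105, 0, 0, 0], [-0.027, -0.004, 0.12, 0, 0, 0], [-0.027, -0.004, 0.127, 0, 0, 0], [-0.027, -0.004, 0.127, 0, 0, 0], [-0.027, -0.004, 0.127, 0, 0, 0]],
  ],
)

```text
time_s: 10.55
position: [0.5051, -0.0466, 0.0441]
tcp_rot: [2.221, 2.222, 0.0]
wrist_force: [-0.1, 0.1, -0.0]
grip_width: 0.905
finger_force: 0.0
```

Emit:
send_rows(
  series=[
    [[0, 0, 0, 0, 0, 0], [0, 0, 0, 0, 0, 0], [0, 0, 0, 0, 0, 0], [0, 0, 0, 0, 0, 0], [0, 0, 0, 0, 0, 0], [0, 0, 0, 0, 0, 0], [0, 0, -0.01, 0, 0, 0], [0, 0, -0.03, 0, 0, 0], [0, 0, -0.06, 0, 0, 0], [0, 0, -0.09, 0, 0, 0]],
  ],
  gripper=0.04,
)

```text
time_s: 11.38
position: [0.5035, -0.0464, 0.1339]
tcp_rot: [-2.22, -2.219, 0.002]
wrist_force: [0.5, -0.0, -1.5]
grip_width: 0.606
finger_force: 30.0
```

Emit:
send_rows(
  series=[
    [[0.01, 0, -0.02, 0, 0, 0], [0.03, -0.002, -0.035, 0, 0, 0], [0.06, -0.005, -0.04, 0, 0, 0], [0.1, -0.008, -0.04, 0, 0, 0], [0.135, -0.011, -0.04, 0, 0, 0], [0.17, -0.014, -0.04, 0, 0, 0], [0.205, -0.017, -0.04, 0, 0, 0], [0.24, -0.02, -0.04, 0, 0, 0], [0.275, -0.023, -0.04, 0, 0, 0], [0.31, -0.026, -0.04, 0, 0, 0]],
  ],
)

```text
time_s: 12.22
position: [0.4779, 0.2649, 0.1738]
tcp_rot: [-2.221, -2.221, 0.0]
wrist_force: [0.6, 0.4, -1.8]
grip_width: 0.609
finger_force: 30.0
```

Emit:
send_rows(
  series=[
    [[0.035, -0.003, 0, 0, 0, 0], [0.07, -0.006, 0, 0, 0, 0], [0.1, -0.008, 0, 0, 0, 0], [0.12, -0.008, 0.01, 0, 0, 0], [0.125, -0.008, 0.03, 0, 0, 0], [0.125, -0.008, 0.06, 0, 0, 0], [0.125, -0.008, 0.085, 0, 0, 0], [0.125, -0.008, 0.105, 0, 0, 0], [0.125, -0.008, 0.115, 0, 0, 0], [0.125, -0.008, 0.118, 0, 0, 0]],
  ],
)

```text
time_s: 13.05
position: [0.469, 0.3872, 0.0533]
tcp_rot: [-2.22, -2.22, 0.007]
wrist_force: [-0.4, -0.5, -2.7]
grip_width: 0.611
finger_force: 30.0
```

Emit:
send_rows(
  series=[
    [[0, 0, 0.002, 0, 0, 0], [0, 0, 0.004, 0, 0, 0], [0, 0, 0.005, 0, 0, 0], [0, 0, 0.005, 0, 0, 0], [0, 0, 0.005, 0, 0, 0], [0, 0, 0.005, 0, 0, 0], [0, 0, 0.005, 0, 0, 0], [0, 0, 0.005, 0, 0, 0], [0, 0, 0.005, 0, 0, 0], [0, 0, 0.005, 0, 0, 0]],
  ],
)

```text
time_s: 13.88
position: [0.4708, 0.3881, 0.0509]
tcp_rot: [-2.221, -2.221, -0.0]
wrist_force: [0.5, -0.3, -2.3]
grip_width: 0.607
finger_force: 30.0
```

Emit:
send_rows(
  series=[
    [[0, 0, 0, 0, 0, 0], [0, 0, 0, 0, 0, 0], [0, 0, 0, 0, 0, 0], [0, 0, 0, 0, 0, 0], [0, 0, 0, 0, 0, 0], [0, 0, -0.01, 0, 0, 0], [0, 0, -0.03, 0, 0, 0], [0, 0, -0.06, 0, 0, 0], [0, 0, -0.09, 0, 0, 0], [0, 0, -0.12, 0, 0, 0]],
  ],
  gripper=0.08,
)

```text
time_s: 14.72
position: [0.4707, 0.3881, 0.1729]
tcp_rot: [2.221, 2.221, 0.0]
wrist_force: [1.5, -0.1, -0.1]
grip_width: 0.851
finger_force: 0.0
```

Emit:
send_rows(
  series=[
    [[-0.03, -0.004, 0, 0, 0, 0], [-0.07, -0.01, 0, 0, 0, 0], [-0.11, -0.016, 0, 0, 0, 0], [-0.15, -0.022, 0, 0, 0, 0], [-0.19, -0.028, 0, 0, 0, 0], [-0.23, -0.034, 0, 0, 0, 0], [-0.27, -0.04, 0, 0, 0, 0], [-0.31, -0.046, 0, 0, 0, 0], [-0.34, -0.052, 0, 0, 0, 0], [-0.35, -0.054, 0, 0, 0, 0]],
  ],
)

```text
time_s: 15.55
position: [0.4164, 0.035, 0.1719]
tcp_rot: [2.224, 2.216, 0.0]
wrist_force: [0.8, 1.1, -0.3]
grip_width: 0.85
finger_force: 0.0
```

```bash
python3 look.py d
```

```text
15.55 [0.4164 0.035  0.1719] [2.2243 2.2156 0.0005]
top lid [0.5765 0.3538] 0.029574288055300713 [0.5753 0.3522 0.0935]
top lid [0.4706 0.3889] 0.02989574708044529 [0.4695 0.3867 0.0936]
top lid [ 0.4133 -0.0046] 0.025296149775385857 [ 0.4099 -0.0118  0.0877]
scene lid [0.4758 0.3843] 0.04379689320921898 [0.4813 0.3803 0.0927]
scene lid [0.4267 0.0024] 0.0367615781724453 [0.4242 0.0035 0.0859]
scene lid [0.582  0.3545] 0.045629579573869705 [0.5863 0.3462 0.0932]
```

Emit:
send_rows(
  series=[
    [[-0.02, -0.001, 0.005, 0, 0, 0], [-0.033, -0.002, 0.015, 0, 0, 0], [-0.033, -0.002, 0.035, 0, 0, 0], [-0.033, -0.002, 0.06, 0, 0, 0], [-0.033, -0.002, 0.085, 0, 0, 0], [-0.033, -0.002, 0.105, 0, 0, 0], [-0.033, -0.002, 0.12, 0, 0, 0], [-0.033, -0.002, 0.1275, 0, 0, 0], [-0.033, -0.002, 0.1275, 0, 0, 0], [-0.033, -0.002, 0.1275, 0, 0, 0]],
  ],
)

```text
time_s: 16.48
position: [0.4153, 0.0056, 0.0439]
tcp_rot: [2.22, 2.222, 0.001]
wrist_force: [0.7, -0.1, -0.7]
grip_width: 0.852
finger_force: 0.0
```

Emit:
send_rows(
  series=[
    [[0, 0, 0, 0, 0, 0], [0, 0, 0, 0, 0, 0], [0, 0, 0, 0, 0, 0], [0, 0, 0, 0, 0, 0], [0, 0, 0, 0, 0, 0], [0, 0, 0, 0, 0, 0], [0, 0, -0.01, 0, 0, 0], [0, 0, -0.04, 0, 0, 0], [0, 0, -0.08, 0, 0, 0], [0, 0, -0.12, 0, 0, 0]],
  ],
  gripper=0.04,
)

```text
time_s: 17.32
position: [0.4133, 0.0056, 0.1639]
tcp_rot: [-2.22, -2.219, 0.002]
wrist_force: [1.7, 0.3, -2.5]
grip_width: 0.612
finger_force: 30.0
```

Emit:
send_rows(
  series=[
    [[0.01, 0, -0.01, 0, 0, 0], [0.03, 0.003, -0.01, 0, 0, 0], [0.06, 0.006, -0.01, 0, 0, 0], [0.1, 0.009, -0.01, 0, 0, 0], [0.14, 0.012, -0.01, 0, 0, 0], [0.18, 0.015, -0.01, 0, 0, 0], [0.22, 0.018, -0.01, 0, 0, 0], [0.26, 0.021, -0.01, 0, 0, 0], [0.29, 0.024, -0.01, 0, 0, 0], [0.304, 0.027, -0.01, 0, 0, 0]],
  ],
)

```text
time_s: 18.15
position: [0.4403, 0.3127, 0.1721]
tcp_rot: [-2.216, -2.224, 0.001]
wrist_force: [0.5, -0.3, -2.2]
grip_width: 0.61
finger_force: 30.0
```

Emit:
send_rows(
  series=[
    [[0, 0, 0.01, 0, 0, 0], [0, 0, 0.035, 0, 0, 0], [0, 0, 0.06, 0, 0, 0], [0, 0, 0.085, 0, 0, 0], [0, 0, 0.1, 0, 0, 0], [0, 0, 0.112, 0, 0, 0], [0, 0, 0.118, 0, 0, 0], [0, 0, 0.121, 0, 0, 0], [0, 0, 0.1225, 0, 0, 0], [0, 0, 0.1225, 0, 0, 0]],
  ],
)

```text
time_s: 18.98
position: [0.4424, 0.3092, 0.0515]
tcp_rot: [2.221, 2.221, 0.002]
wrist_force: [0.1, 1.7, -1.9]
grip_width: 0.61
finger_force: 30.0
```

Emit:
send_rows(
  series=[
    [[0, 0, 0, 0, 0, 0], [0, 0, 0, 0, 0, 0], [0, 0, 0, 0, 0, 0], [0, 0, 0, 0, 0, 0], [0, 0, 0, 0, 0, 0], [0, 0, -0.01, 0, 0, 0], [0, 0, -0.03, 0, 0, 0], [0, 0, -0.06, 0, 0, 0], [0, 0, -0.09, 0, 0, 0], [0, 0, -0.12, 0, 0, 0]],
  ],
  gripper=0.08,
)

```text
time_s: 19.82
position: [0.4416, 0.3091, 0.1729]
tcp_rot: [2.221, 2.221, 0.0]
wrist_force: [0.7, 0.4, 0.7]
grip_width: 0.857
finger_force: 0.0
```

Emit:
send_rows(
  series=[
    [[-0.03, 0, 0, 0, 0, 0], [-0.07, -0.01, 0, 0, 0, 0], [-0.11, -0.015, 0, 0, 0, 0], [-0.15, -0.02, 0, 0, 0, 0], [-0.19, -0.025, 0, 0, 0, 0], [-0.22, -0.03, 0, 0, 0, 0], [-0.25, -0.035, 0, 0, 0, 0], [-0.25, -0.035, 0, 0, 0, 0], [-0.25, -0.035, 0, 0, 0, 0], [-0.25, -0.035, 0, 0, 0, 0]],
  ],
  gripper=0.0,
)

```text
time_s: 20.65
position: [0.407, 0.0594, 0.1715]
tcp_rot: [2.221, 2.221, 0.001]
wrist_force: [1.3, 0.0, 0.2]
grip_width: 0.174
finger_force: 0.0
```

```bash
python3 look.py e; python3 - <<'E'
from h import *
c=dict(np.load("top_l.npz"));P=cloud(c);H=hsv(c)
b=(H[...,0]>95)&(H[...,0]<130)&(H[...,1]>120)&(H[...,2]>60)
k=b&(P[...,2]>.078)&(P[...,2]<.094);k[:225]=0;k[385:]=0;k[:,235:]=0;k[:,:85]=0
for m,s,ce in comps(k,30): print("gate",s,pca(P[m])[0],pca(P[m])[1].tolist())
hx=np.array([.6,.190]) 
E
```

```text
20.65 [0.407  0.0594 0.1715] [2.2214 2.2207 0.0013]
top lid [0.5765 0.3538] 0.029574288055300713 [0.5754 0.3521 0.0934]
top lid [0.4709 0.3893] 0.02981371432542801 [0.4695 0.387  0.0936]
top lid [0.4421 0.3101] 0.029497602954506874 [0.4417 0.309  0.0933]
scene lid [0.4451 0.3058] 0.04581483080983162 [0.4535 0.3048 0.0928]
scene lid [0.4772 0.3858] 0.0439615398645401 [0.4817 0.3806 0.0926]
scene lid [0.5798 0.3522] 0.04538716375827789 [0.5863 0.3471 0.0932]
gate [202 265  10  45 201] ((530.2828369140625, 180.55902099609375), (101.49175262451172, 12.101289749145508), 8.765702247619629) [[0.4792076349258423, 0.17880560457706451], [0.4810517430305481, 0.1668456792831421], [0.581358015537262, 0.18231244385242462], [0.5795139074325562, 0.19427236914634705]]
```

View pics/top_e.png

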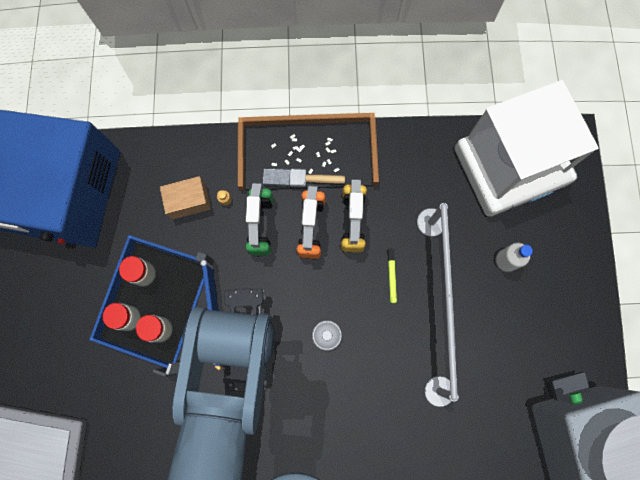

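All three jars stand in the bay (lids at (133,270), (121,317), (153,328)) and there is no fourth. The rail, muffs and dish are undisturbed. Next the gate: fingers closed, lower beside the pad, push along +y.

Emit:
send_rows(
  series=[
    [[0, -0.003, 0.02, 0, 0, 0], [0, -0.006, 0.05, 0, 0, 0], [0, -0.009, 0.08, 0, 0, 0], [0, -0.009, 0.11, 0, 0, 0], [0.01, -0.009, 0.135, 0, 0, 0], [0.02, -0.009, 0.145, 0, 0, 0], [0.03, -0.009, 0.145, 0, 0, 0], [0.04, -0.009, 0.145, 0, 0, 0], [0.05, -0.009, 0.145, 0, 0, 0], [0.06, -0.009, 0.145, 0, 0, 0]],
  ],
  gripper=0.0,
)

```text
time_s: 21.58
position: [0.3976, 0.1208, 0.0257]
tcp_rot: [-2.218, -2.224, 0.001]
wrist_force: [0.1, -0.3, 0.2]
grip_width: 0.006
finger_force: 0.0
```

Emit:
send_rows(
  series=[
    [[0.008, 0, 0, 0, 0, 0], [0.016, 0, 0, 0, 0, 0], [0.024, 0, 0, 0, 0, 0], [0.032, 0, 0, 0, 0, 0], [0.04, 0, 0, 0, 0, 0], [0.048, 0.001, 0, 0, 0, 0], [0.056, 0.002, 0, 0, 0, 0], [0.064, 0.002, 0, 0, 0, 0], [0.072, 0.002, 0, 0, 0, 0], [0.08, 0.002, 0, 0, 0, 0]],
  ],
)

```text
time_s: 22.42
position: [0.4001, 0.1999, 0.026]
tcp_rot: [2.221, 2.221, 0.001]
wrist_force: [1.0, -0.7, 1.5]
grip_width: 0.005
finger_force: 0.3
```

```bash
cat > gate.py <<'E'
from h import *
from workcell import cams
c=cams.camera("scene");P=cloud(c);H=hsv(c)
b=(H[...,0]>100)&(H[...,0]<125)&(H[...,1]>120);b[:150]=0;b[290:]=0;b[:,530:]=0
X=np.array([P[...,0]-.508,P[...,1]-.330]);bx=.334*X[0]+.943*X[1]
m=b&(P[...,2]>.055)&(P[...,2]<.09)&(bx<-.03)
Q=P[m][:,:2]; v=cv2.fitLine(np.float32(Q),cv2.DIST_HUBER,0,.001,.001).ravel(); a=np.degrees(np.arctan2(v[1],v[0]))%180
print("gate dir",a,"angle from 160.5:",(a-160.5+90)%180-90,m.sum(),"bx",np.median(bx[m]))
cv2.imwrite("pics/gate.png",cv2.resize(c["pixels"][150:280,360:540,::-1],None,fx=4,fy=4,interpolation=cv2.INTER_CUBIC))
E
python3 gate.py
```

```text
gate dir 169.49477 angle from 160.5: 8.994766 338 bx -0.1251866381858713
```

Emit:
send_rows(
  series=[
    [[0.003, 0, 0, 0, 0, 0], [0.006, 0, 0, 0, 0, 0], [0.009, 0, 0, 0, 0, 0], [0.012, 0, 0, 0, 0, 0], [0.015, 0, 0, 0, 0, 0], [0.018, 0, 0, 0, 0, 0], [0.021, 0, 0, 0, 0, 0], [0.023, 0, 0, 0, 0, 0], [0.025, 0, 0, 0, 0, 0], [0.027, 0, 0, 0, 0, 0]],
  ],
)

```text
time_s: 23.3
position: [0.4003, 0.2256, 0.0259]
tcp_rot: [2.221, 2.22, -0.001]
wrist_force: [1.1, -3.0, -0.6]
grip_width: 0.002
finger_force: 1.1
```

Emit:
send_rows(
  series=[
    [[0.001, 0, 0, 0, 0, 0], [0.002, 0, 0, 0, 0, 0], [0.003, 0, 0, 0, 0, 0], [0.004, 0, 0, 0, 0, 0], [0.005, 0, 0, 0, 0, 0], [0.005, 0, 0, 0, 0, 0], [0.005, 0, 0, 0, 0, 0], [0.005, 0, 0, 0, 0, 0], [0.005, 0, 0, 0, 0, 0], [0.005, 0, 0, 0, 0, 0]],
  ],
)

```text
time_s: 24.13
position: [0.3996, 0.2312, 0.0258]
tcp_rot: [-2.221, -2.221, 0.0]
wrist_force: [-0.5, -0.1, 0.3]
grip_width: 0.005
finger_force: 0.1
```

```bash
python3 gate.py
```

```text
gate dir 160.33575 angle from 160.5: -0.1642456 252 bx -0.1126784969579354
```

Emit:
send_rows(
  series=[
    [[0.001, 0, 0, 0, 0, 0], [0.001, 0, 0, 0, 0, 0], [0.002, 0, 0, 0, 0, 0], [0.002, 0, 0, 0, 0, 0], [0.002, 0, 0, 0, 0, 0], [0.003, 0, 0, 0, 0, 0], [0.003, 0, 0, 0, 0, 0], [0.003, 0, 0, 0, 0, 0], [0.003, 0, 0, 0, 0, 0], [0.003, 0, 0, 0, 0, 0]],
  ],
)

```text
time_s: 25.02
position: [0.3997, 0.2322, 0.0257]
tcp_rot: [2.219, 2.22, -0.006]
wrist_force: [-0.1, -10.3, 2.7]
grip_width: 0.003
finger_force: 4.7
```

Hard stop felt at about 10 N, so the gate is shut. Backing off and rising.

Emit:
send_rows(
  series=[
    [[-0.02, 0, 0, 0, 0, 0], [-0.05, 0, -0.01, 0, 0, 0], [-0.06, 0, -0.05, 0, 0, 0], [-0.06, 0, -0.09, 0, 0, 0], [-0.06, 0, -0.13, 0, 0, 0.12], [-0.07, 0.01, -0.165, 0, 0, 0.24], [-0.08, 0.02, -0.2, 0, 0, 0.36], [-0.1, 0.035, -0.23, 0, 0, 0.48], [-0.13, 0.055, -0.245, 0, 0, 0.6], [-0.16, 0.075, -0.25, 0, 0, 0.72]],
  ],
  gripper=0.06,
)

```text
time_s: 25.85
position: [0.4772, 0.0736, 0.2803]
tcp_rot: [2.862, 1.289, 0.012]
wrist_force: [0.7, -0.4, -0.9]
grip_width: 0.634
finger_force: 0.0
```

```bash
python3 gate.py; cat > to.py <<'E'
# usage: to.py x y z yaw_toolY_deg -> shift in tool axes and rotvec
import sys; from h import *
from workcell import sensors
s=sensors.read_state(); x,y,z,w=map(float,sys.argv[1:]); M=R.from_rotvec(s["tcp_rot"])
w=np.radians(w); Y=np.array([np.cos(w),np.sin(w),0]); Z=np.array([0,0,-1.]); T=R.from_matrix(np.c_[np.cross(Y,Z),Y,Z])
print("shift",M.inv().apply(np.array([x,y,z])-s["position"]).round(4),"turn",(M.inv()*T).as_rotvec().round(4),"q",s["q"].round(2))
E
python3 to.py .6866 -.158 .28 -92.4
```

```text
gate dir 161.28627 angle from 160.5: 0.78627014 268 bx -0.1130874942421574
shift [-0.0296  0.3056  0.0015] turn [ 0.0058 -0.006   0.8785] q [-0.09 -0.23  1.85 -0.    1.52  0.64]
```

View pics/gate.png

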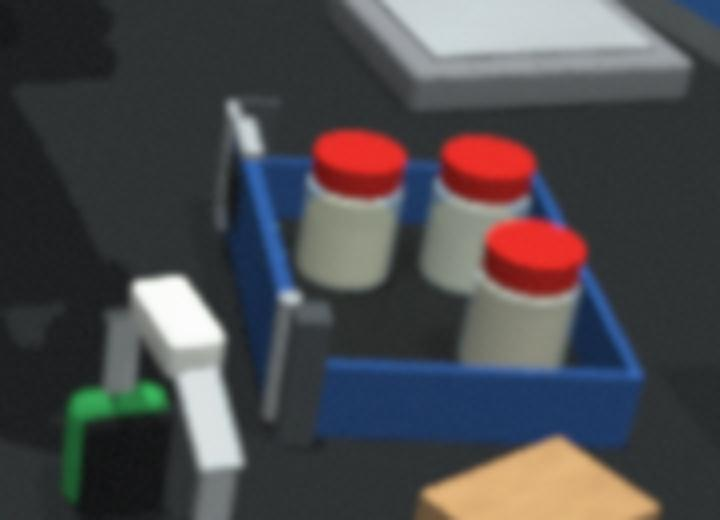

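The gate is closed against the strike post (free edge near (240,120)) and stays closed with the arm away; the jars stand upright. Now the yellow muff.

Emit:
send_rows(
  series=[
    [[-0.002, 0.02, 0, 0, 0, 0.09], [-0.005, 0.05, 0, 0, 0, 0.18], [-0.008, 0.085, 0, 0, 0, 0.27], [-0.011, 0.12, 0, 0, 0, 0.36], [-0.015, 0.155, 0, 0, 0, 0.46], [-0.018, 0.19, 0, 0, 0, 0.56], [-0.022, 0.225, 0, 0, 0, 0.66], [-0.025, 0.26, 0, 0, 0, 0.76], [-0.028, 0.29, 0.001, 0, 0, 0.83], [-0.03, 0.305, 0.001, 0, 0, 0.878]],
  ],
  gripper=0.06,
)

```text
time_s: 26.73
position: [0.6858, -0.1519, 0.2733]
tcp_rot: [-3.141, 0.05, 0.001]
wrist_force: [-0.7, 0.4, -0.9]
grip_width: 0.635
finger_force: 0.0
```

```bash
python3 to.py .6866 -.158 .118 -92.4
```

```text
shift [0.0011 0.0062 0.1553] turn [-0.0006  0.0007  0.0098] q [-0.38  0.31  1.3   0.    1.53  1.22]
```

Emit:
send_rows(
  series=[
    [[0, 0, 0, 0, 0, 0], [0, 0, 0.02, 0, 0, 0], [0, 0, 0.05, 0, 0, 0], [0, 0, 0.08, 0, 0, 0], [0, 0, 0.11, 0, 0, 0], [0, 0, 0.135, 0, 0, 0], [0, 0, 0.15, 0, 0, 0], [0, 0, 0.158, 0, 0, 0], [0, 0, 0.161, 0, 0, 0], [0, 0, 0.161, 0, 0, 0]],
  ],
)

```text
time_s: 27.57
position: [0.6846, -0.1493, 0.1145]
tcp_rot: [3.141, -0.042, 0.001]
wrist_force: [-0.6, 0.7, 0.9]
grip_width: 0.641
finger_force: 0.0
```

```bash
python3 to.py .6866 -.158 .118 -92.4;python3 - <<'E'
from h import *
from workcell import cams,sensors
s=sensors.read_state();X=s["position"]
c=cams.camera("scene");P=cloud(c);H=hsv(c)
m=(abs(P[...,0]-X[0])<.03)&(abs(P[...,1]-X[1])<.06)&(P[...,2]>.1)&(P[...,2]<.24)
k=np.argwhere(m);print(k.min(0),k.max(0))
i=c["pixels"][190:310,230:370,::-1];cv2.imwrite("pics/m1.png",cv2.resize(i,None,fx=4,fy=4,interpolation=cv2.INTER_CUBIC))
for y in (-.188,-.128):
    q=m&(abs(P[...,1]-(X[1]+y+.158))<.012)&(abs(P[...,1]-X[1])>.022); print(y,P[q][:,2].min() if q.any() else None,q.sum())
E
```

```text
shift [ 0.0022  0.0087 -0.0035] turn [ 0.0001 -0.0009  0.0153] q [-0.38  0.41  1.46  0.    1.27  1.22]
[205 262] [261 316]
-0.188 0.1463977504002355 257
-0.128 0.14481911461000507 347
```

View pics/m1.png

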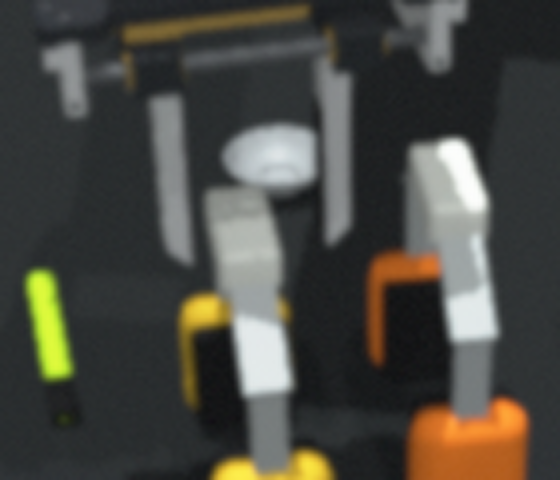

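Fingers are on both sides of the yellow crown pad, tips at about z=0.145, slightly off-centre toward +y. I'll correct 8 mm and grip.

Emit:
send_rows(
  series=[
    [[0.001, 0.004, 0, 0, 0, 0.005], [0.002, 0.008, 0, 0, 0, 0.01], [0.002, 0.008, 0, 0, 0, 0.015], [0.002, 0.008, 0, 0, 0, 0.015], [0.002, 0.008, 0, 0, 0, 0.015], [0.002, 0.008, 0, 0, 0, 0.015], [0.002, 0.008, 0, 0, 0, 0.015], [0.002, 0.008, 0, 0, 0, 0.015], [0.002, 0.008, 0, 0, 0, 0.015], [0.002, 0.008, 0, 0, 0, 0.015]],
  ],
)

```text
time_s: 28.45
position: [0.6861, -0.1575, 0.1138]
tcp_rot: [-3.141, 0.066, 0.0]
wrist_force: [-0.1, 0.2, 0.2]
grip_width: 0.638
finger_force: 0.0
```

Emit:
send_rows(
  series=[
    [[0, 0, 0, 0, 0, 0], [0, 0, 0, 0, 0, 0], [0, 0, 0, 0, 0, 0], [0, 0, 0, 0, 0, 0], [0, 0, 0, 0, 0, 0], [0, 0, 0, 0, 0, 0], [0, 0, -0.01, 0, 0, 0], [0, 0, -0.03, 0, 0, 0], [0, 0, -0.05, 0, 0, 0], [0, 0, -0.08, 0, 0, 0]],
  ],
  gripper=0.015,
)

```text
time_s: 29.28
position: [0.6841, -0.1569, 0.1917]
tcp_rot: [-3.139, 0.066, 0.009]
wrist_force: [1.1, 0.3, -3.0]
grip_width: 0.294
finger_force: 29.8
```

```bash
python3 to.py .59 -.19 .32 -1; python3 to.py .59 -.346 .32 -1
```

```text
shift [-0.0934  0.0368 -0.1278] turn [-0.0062  0.003  -1.5956] q [-0.39  0.35  1.39 -0.    1.4   1.23]
shift [-0.0868  0.1927 -0.1282] turn [-0.0062  0.003  -1.5956] q [-0.39  0.35  1.39 -0.    1.4   1.23]
```

Emit:
send_rows(
  series=[
    [[0, 0, -0.025, 0, 0, 0], [0, 0, -0.06, 0, 0, 0], [0, 0, -0.095, 0, 0, -0.04], [-0.01, 0.005, -0.12, 0, 0, -0.14], [-0.025, 0.01, -0.128, 0, 0, -0.25], [-0.04, 0.015, -0.128, 0, 0, -0.36], [-0.055, 0.02, -0.128, 0, 0, -0.47], [-0.07, 0.025, -0.128, 0, 0, -0.58], [-0.085, 0.03, -0.128, 0, 0, -0.69], [-0.093, 0.037, -0.128, 0, 0, -0.8]],
  ],
)

```text
time_s: 30.12
position: [0.59, -0.1903, 0.322]
tcp_rot: [-2.915, -1.17, 0.001]
wrist_force: [-0.1, 0.3, -3.6]
grip_width: 0.293
finger_force: 29.8
```

```bash
python3 to.py .59 -.346 .32 -1
```

```text
shift [-0.1076  0.1125  0.002 ] turn [-1.1e-03  1.0e-04 -7.9e-01] q [-0.49  0.1   1.46 -0.    1.59  0.31]
```

Emit:
send_rows(
  series=[
    [[-0.006, 0.006, 0, 0, 0, -0.08], [-0.018, 0.019, 0, 0, 0, -0.18], [-0.032, 0.033, 0, 0, 0, -0.28], [-0.046, 0.048, 0, 0, 0, -0.38], [-0.06, 0.063, 0, 0, 0, -0.48], [-0.074, 0.078, 0, 0, 0, -0.58], [-0.088, 0.092, 0, 0, 0, -0.68], [-0.1, 0.105, 0.002, 0, 0, -0.76], [-0.107, 0.112, 0.002, 0, 0, -0.79], [-0.1076, 0.1125, 0.002, 0, 0, -0.79]],
  ],
)

```text
time_s: 30.95
position: [0.59, -0.3481, 0.319]
tcp_rot: [-2.248, -2.193, 0.001]
wrist_force: [-0.3, 0.2, -2.9]
grip_width: 0.292
finger_force: 29.8
```

```bash
python3 to.py .59 -.346 .136 -1; python3 - <<'E'
from h import *
from workcell import cams
c=cams.camera("scene");P=cloud(c);H=hsv(c)
m=(H[...,0]>18)&(H[...,0]<30)&(H[...,1]>130)&(H[...,2]>100)&(P[...,0]>.5)&(P[...,0]<.7)&(P[...,1]<-.2)&(P[...,1]>-.5)
for k,s,ce in comps(m,40): print(s,np.median(P[k],0).round(3),P[k].min(0).round(3),P[k].max(0).round(3))
E
```

```text
shift [0.0021 0.0003 0.183 ] turn [-0.0015 -0.0002 -0.0075] q [-0.7   0.25  1.29 -0.    1.6  -0.67]
[203 170  17  44 517] [ 0.617 -0.282  0.253] [ 0.569 -0.294  0.208] [ 0.624 -0.269  0.277]
[130 178  19  44 488] [ 0.612 -0.409  0.251] [ 0.563 -0.423  0.208] [ 0.617 -0.399  0.276]
```

Emit:
send_rows(
  series=[
    [[0, 0, 0.015, 0, 0, 0], [0, 0, 0.04, 0, 0, 0], [0, 0, 0.07, 0, 0, 0], [0, 0, 0.1, 0, 0, 0], [0, 0, 0.13, 0, 0, 0], [0, 0, 0.15, 0, 0, 0], [0, 0, 0.165, 0, 0, 0], [0, 0, 0.175, 0, 0, 0], [0, 0, 0.18, 0, 0, 0], [0, 0, 0.182, 0, 0, 0]],
  ],
)

```text
time_s: 31.83
position: [0.5911, -0.3461, 0.138]
tcp_rot: [2.247, 2.196, 0.0]
wrist_force: [0.3, 0.3, -2.4]
grip_width: 0.295
finger_force: 29.8
```

Emit:
send_rows(
  series=[
    [[0, 0, 0.001, 0, 0, 0], [0, 0, 0.002, 0, 0, 0], [0, 0, 0.003, 0, 0, 0], [0, 0, 0.003, 0, 0, 0], [0, 0, 0.003, 0, 0, 0], [0, 0, 0.003, 0, 0, 0], [0, 0, 0.003, 0, 0, 0], [0, 0, 0.003, 0, 0, 0], [0, 0, 0.003, 0, 0, 0], [0, 0, 0.003, 0, 0, 0]],
  ],
)

```text
time_s: 32.67
position: [0.5908, -0.3463, 0.1348]
tcp_rot: [-2.247, -2.196, 0.0]
wrist_force: [0.4, -0.1, -3.1]
grip_width: 0.296
finger_force: 29.8
```

Emit:
send_rows(
  series=[
    [[0, 0, 0, 0, 0, 0], [0, 0, 0, 0, 0, 0], [0, 0, 0, 0, 0, 0], [0, 0, 0, 0, 0, 0], [0, 0, 0, 0, 0, 0], [0, 0, -0.005, 0, 0, 0], [0, 0, -0.02, 0, 0, 0], [0, 0, -0.05, 0, 0, 0], [0, 0, -0.09, 0, 0, 0], [0, 0, -0.13, 0, 0, 0]],
  ],
  gripper=0.06,
)

```text
time_s: 33.5
position: [0.5903, -0.3459, 0.2669]
tcp_rot: [-2.246, -2.195, 0.0]
wrist_force: [1.0, -1.0, 0.2]
grip_width: 0.636
finger_force: 0.0
```

```bash
python3 to.py .676 -.0573 .27 -96.9; python3 - <<'E'
from h import *
from workcell import cams
c=cams.camera("scene");P=cloud(c);H=hsv(c);cv2.imwrite("pics/s_f.png",c["pixels"][...,::-1])
m=(H[...,0]>18)&(H[...,0]<30)&(H[...,1]>130)&(H[...,2]>100)&(P[...,0]>.5)&(P[...,0]<.7)&(P[...,1]<-.2)&(P[...,1]>-.5)
for k,s,ce in comps(m,40): print(s,np.median(P[k],0).round(3),P[k].min(0).round(3),P[k].max(0).round(3))
c=cams.camera("top");P=cloud(c);H=hsv(c)
w=(H[...,1]<50)&(H[...,2]>150)&(abs(P[...,2]-.164)<.012)&(P[...,1]>-.25)
for m,s,ce in comps(w):
    q=plane(c,np.argwhere(m)[:,::-1],.164); print("crown",ce,pca(q)[0])
E
```

```text
shift [ 0.2905  0.079  -0.003 ] turn [-1.1000e-03  2.0000e-04  1.6683e+00] q [-0.7   0.27  1.36  0.    1.51 -0.67]
[218 254  14  38 388] [ 0.62  -0.281  0.069] [ 0.573 -0.293  0.023] [ 0.626 -0.269  0.091]
[153 259  16  40 403] [ 0.611 -0.407  0.073] [ 0.562 -0.422  0.026] [ 0.618 -0.397  0.093]
crown [252.36842105 208.74922601] ((687.4567260742188, 64.3805923461914), (27.16014289855957, 55.86777877807617), 86.2835464477539)
crown [309.06116208 211.84097859] ((675.9486083984375, -57.281314849853516), (27.221757888793945, 56.60548782348633), 83.0781021118164)
```

View pics/s_f.png

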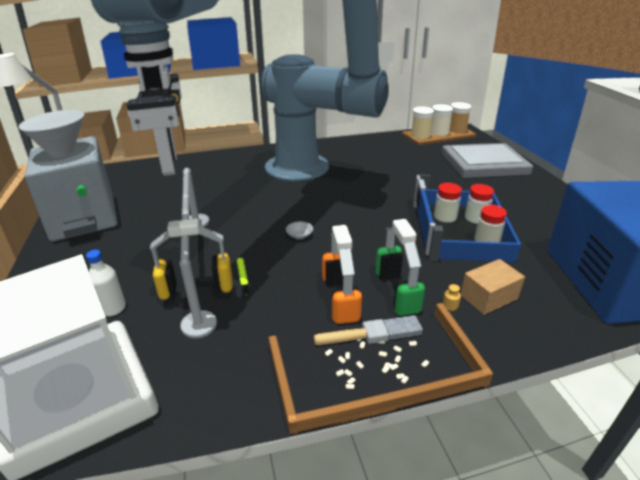

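The yellow muff hangs level on the bar (cups at (162,278) and (225,272)). The gate is still shut. Next, orange.

Emit:
send_rows(
  series=[
    [[0.01, 0.003, 0, 0, 0, 0.1], [0.035, 0.01, 0, 0, 0, 0.22], [0.065, 0.018, 0, 0, 0, 0.34], [0.1, 0.027, 0, 0, 0, 0.46], [0.135, 0.037, 0, 0, 0, 0.58], [0.17, 0.047, 0, 0, 0, 0.7], [0.205, 0.057, 0, 0, 0, 0.82], [0.24, 0.067, 0, 0, 0, 0.94], [0.27, 0.074, 0, 0, 0, 1.06], [0.29, 0.079, 0, 0, 0, 1.18]],
  ],
)

```text
time_s: 34.43
position: [0.677, -0.0551, 0.2661]
tcp_rot: [3.09, 0.569, 0.002]
wrist_force: [0.4, 0.1, 0.1]
grip_width: 0.64
finger_force: 0.0
```

```bash
python3 to.py .676 -.0573 .114 -96.9
```

```text
shift [-0.002   0.0017  0.1521] turn [-1.000e-04 -1.500e-03  4.847e-01] q [-0.25  0.25  1.38  0.    1.51  0.96]
```

Emit:
send_rows(
  series=[
    [[-0.001, 0.001, 0, 0, 0, 0.1], [-0.002, 0.002, 0.01, 0, 0, 0.2], [-0.002, 0.002, 0.02, 0, 0, 0.3], [-0.002, 0.002, 0.03, 0, 0, 0.4], [-0.002, 0.002, 0.05, 0, 0, 0.485], [-0.002, 0.002, 0.085, 0, 0, 0.485], [-0.002, 0.002, 0.115, 0, 0, 0.485], [-0.002, 0.002, 0.14, 0, 0, 0.485], [-0.002, 0.002, 0.15, 0, 0, 0.485], [-0.002, 0.002, 0.152, 0, 0, 0.485]],
  ],
)

```text
time_s: 35.27
position: [0.6738, -0.0604, 0.1107]
tcp_rot: [-3.135, 0.184, 0.006]
wrist_force: [-0.8, -0.6, 0.0]
grip_width: 0.636
finger_force: 0.0
```

```bash
python3 to.py .676 -.0573 .114 -96.9
```

```text
shift [ 0.0018 -0.0033 -0.0033] turn [-0.0006  0.0041  0.0032] q [-0.26  0.36  1.53  0.    1.25  1.43]
```

Emit:
send_rows(
  series=[
    [[0.001, -0.002, -0.002, 0, 0, 0], [0.001, -0.002, -0.002, 0, 0, 0], [0.001, -0.002, -0.002, 0, 0, 0], [0.001, -0.002, -0.002, 0, 0, 0], [0.001, -0.002, -0.002, 0, 0, 0], [0.001, -0.002, -0.002, 0, 0, 0], [0.001, -0.002, -0.002, 0, 0, 0], [0.001, -0.002, -0.015, 0, 0, 0], [0.001, -0.002, -0.04, 0, 0, 0], [0.001, -0.002, -0.08, 0, 0, 0]],
  ],
  gripper=0.015,
)

```text
time_s: 36.1
position: [0.6729, -0.0583, 0.1883]
tcp_rot: [-3.135, 0.184, 0.017]
wrist_force: [0.8, 0.5, -3.1]
grip_width: 0.292
finger_force: 29.9
```

```bash
python3 to.py .48 -.18 .32 -1
```

```text
shift [-0.1787  0.1433 -0.1298] turn [-0.01    0.0077 -1.6707] q [-0.25  0.3   1.46 -0.    1.39  1.43]
```

Emit:
send_rows(
  series=[
    [[0, 0, -0.025, 0, 0, 0], [0, 0, -0.06, 0, 0, 0], [0, 0, -0.095, 0, 0, -0.05], [-0.015, 0.012, -0.12, 0, 0, -0.16], [-0.04, 0.032, -0.13, 0, 0, -0.27], [-0.068, 0.054, -0.13, 0, 0, -0.38], [-0.096, 0.077, -0.13, 0, 0, -0.49], [-0.124, 0.1, -0.13, 0, 0, -0.6], [-0.152, 0.122, -0.13, 0, 0, -0.72], [-0.178, 0.143, -0.13, 0, 0, -0.84]],
  ],
)

```text
time_s: 36.93
position: [0.4807, -0.1806, 0.3227]
tcp_rot: [-2.935, -1.119, 0.002]
wrist_force: [1.1, -0.4, -1.5]
grip_width: 0.294
finger_force: 29.9
```

```bash
python3 to.py .48 -.344 .32 -1
```

```text
shift [-0.1093  0.1214  0.0027] turn [-1.200e-03  7.000e-04 -8.247e-01] q [-0.58 -0.16  1.71 -0.    1.6   0.26]
```

Emit:
send_rows(
  series=[
    [[-0.008, 0.009, 0, 0, 0, -0.09], [-0.02, 0.022, 0, 0, 0, -0.19], [-0.034, 0.038, 0, 0, 0, -0.29], [-0.048, 0.054, 0, 0, 0, -0.39], [-0.062, 0.07, 0, 0, 0, -0.49], [-0.076, 0.086, 0, 0, 0, -0.6], [-0.09, 0.101, 0, 0, 0, -0.71], [-0.102, 0.114, 0.002, 0, 0, -0.8], [-0.109, 0.121, 0.002, 0, 0, -0.825], [-0.109, 0.121, 0.002, 0, 0, -0.825]],
  ],
)

```text
time_s: 37.77
position: [0.4803, -0.3446, 0.3201]
tcp_rot: [-2.248, -2.192, 0.002]
wrist_force: [0.4, 0.6, -2.7]
grip_width: 0.294
finger_force: 29.9
```

```bash
cat > cups.py <<'E'
import sys; from h import *
from workcell import cams
lo,hi=map(int,sys.argv[1:])
c=cams.camera("scene");P=cloud(c);H=hsv(c)
m=(H[...,0]>=lo)&(H[...,0]<=hi)&(H[...,1]>130)&(H[...,2]>60)&(P[...,0]>.25)&(P[...,0]<.7)&(P[...,1]<-.2)&(P[...,1]>-.5)&(P[...,2]<.4)
for k,s,ce in comps(m,40): print(s,np.median(P[k],0).round(3),P[k].min(0).round(3),P[k].max(0).round(3))
E
python3 cups.py 8 16; python3 to.py .48 -.344 .1345 -1
```

```text
[200 149  16  39 457] [ 0.504 -0.284  0.248] [ 0.46  -0.297  0.206] [ 0.511 -0.271  0.275]
[136 155  17  40 445] [ 0.502 -0.409  0.249] [ 0.457 -0.424  0.208] [ 0.509 -0.396  0.277]
shift [-0.0009 -0.0003  0.1858] turn [-0.0014 -0.0012 -0.0078] q [-0.81  0.03  1.53 -0.    1.58 -0.79]
```

Emit:
send_rows(
  series=[
    [[0.001, 0, 0.015, 0, 0, 0], [0.001, 0, 0.04, 0, 0, 0], [0.001, 0, 0.075, 0, 0, 0], [0.001, 0, 0.11, 0, 0, 0], [0.001, 0, 0.14, 0, 0, 0], [0.001, 0, 0.16, 0, 0, 0], [0.001, 0, 0.173, 0, 0, 0], [0.001, 0, 0.181, 0, 0, 0], [0.001, 0, 0.185, 0, 0, 0], [0.001, 0, 0.186, 0, 0, 0]],
  ],
)

```text
time_s: 38.65
position: [0.4818, -0.3421, 0.1359]
tcp_rot: [2.246, 2.195, 0.0]
wrist_force: [0.9, 0.0, -2.0]
grip_width: 0.292
finger_force: 29.9
```

Emit:
send_rows(
  series=[
    [[0, 0, 0, 0, 0, 0], [0, 0, 0, 0, 0, 0], [0, 0, 0, 0, 0, 0], [0, 0, 0, 0, 0, 0], [0, 0, 0, 0, 0, 0], [0, 0, -0.005, 0, 0, 0], [0, 0, -0.02, 0, 0, 0], [0, 0, -0.05, 0, 0, 0], [0, 0, -0.09, 0, 0, 0], [0, 0, -0.13, 0, 0, 0]],
  ],
  gripper=0.06,
)

```text
time_s: 39.48
position: [0.4807, -0.3414, 0.2658]
tcp_rot: [-2.245, -2.194, -0.0]
wrist_force: [-0.1, -1.3, 0.6]
grip_width: 0.634
finger_force: 0.0
```

```bash
python3 cups.py 8 16; python3 to.py .6875 .0644 .27 -93.7
```

```text
[214 225  15  29 141] [ 0.493 -0.272  0.075] [ 0.312 -0.294 -0.005] [ 0.592 -0.266  0.102]
[157 240  14  23 204] [ 0.506 -0.404  0.071] [ 0.486 -0.421  0.043] [ 0.599 -0.388  0.151]
[215 242   6  13  51] [ 0.508 -0.289  0.06 ] [ 0.504 -0.294  0.043] [ 0.512 -0.285  0.075]
shift [0.4137 0.194  0.0046] turn [ 1.6400e-02 -4.0000e-04  1.6124e+00] q [-0.81  0.04  1.6   0.    1.49 -0.79]
```

Emit:
send_rows(
  series=[
    [[0.01, 0.005, 0, 0, 0, 0.05], [0.035, 0.017, 0, 0, 0, 0.12], [0.065, 0.031, 0, 0, 0, 0.2], [0.1, 0.047, 0, 0, 0, 0.3], [0.135, 0.063, 0, 0, 0, 0.4], [0.17, 0.08, 0, 0, 0, 0.5], [0.205, 0.096, 0, 0, 0, 0.6], [0.24, 0.113, 0, 0, 0, 0.7], [0.275, 0.129, 0, 0, 0, 0.8], [0.31, 0.145, 0, 0, 0, 0.9]],
  ],
)

```text
time_s: 40.37
position: [0.6341, -0.0335, 0.2653]
tcp_rot: [2.98, 0.992, 0.001]
wrist_force: [0.5, -1.0, -0.2]
grip_width: 0.64
finger_force: 0.0
```

```bash
python3 to.py .6875 .0644 .27 -93.7
```

```text
shift [ 0.1015 -0.0463 -0.0047] turn [ 4.000e-04 -7.000e-04  7.075e-01] q [-0.23  0.15  1.5  -0.    1.49  0.7 ]
```

Emit:
send_rows(
  series=[
    [[0.015, -0.007, 0, 0, 0, 0.08], [0.035, -0.016, 0, 0, 0, 0.18], [0.06, -0.027, 0, 0, 0, 0.28], [0.08, -0.037, 0, 0, 0, 0.38], [0.095, -0.043, 0, 0, 0, 0.48], [0.101, -0.046, 0, 0, 0, 0.58], [0.101, -0.046, 0.005, 0, 0, 0.66], [0.101, -0.046, 0.015, 0, 0, 0.707], [0.101, -0.046, 0.03, 0, 0, 0.707], [0.101, -0.046, 0.04, 0, 0, 0.707]],
  ],
)

```text
time_s: 41.2
position: [0.686, 0.0624, 0.2238]
tcp_rot: [3.14, -0.093, -0.001]
wrist_force: [0.3, 0.1, -0.8]
grip_width: 0.638
finger_force: 0.0
```

```bash
python3 to.py .6875 .0644 .114 -93.7
```

```text
shift [ 0.0015 -0.0021  0.1098] turn [0.     0.0007 0.0055] q [-0.07  0.3   1.4  -0.    1.44  1.56]
```

Emit:
send_rows(
  series=[
    [[0.001, -0.001, 0.02, 0, 0, 0], [0.001, -0.001, 0.045, 0, 0, 0], [0.001, -0.001, 0.07, 0, 0, 0], [0.001, -0.001, 0.09, 0, 0, 0], [0.001, -0.001, 0.105, 0, 0, 0], [0.001, -0.001, 0.111, 0, 0, 0], [0.001, -0.001, 0.111, 0, 0, 0], [0.001, -0.001, 0.111, 0, 0, 0], [0.001, -0.001, 0.111, 0, 0, 0], [0.001, -0.001, 0.111, 0, 0, 0]],
  ],
)

```text
time_s: 42.03
position: [0.6884, 0.0631, 0.1158]
tcp_rot: [3.14, -0.093, 0.005]
wrist_force: [0.5, 0.8, 0.5]
grip_width: 0.639
finger_force: 0.0
```

Emit:
send_rows(
  series=[
    [[0, 0, 0, 0, 0, 0], [0, 0, 0, 0, 0, 0], [0, 0, 0, 0, 0, 0], [0, 0, 0, 0, 0, 0], [0, 0, 0, 0, 0, 0], [0, 0, 0, 0, 0, 0], [0, 0, 0, 0, 0, 0], [0, 0, -0.015, 0, 0, 0], [0, 0, -0.04, 0, 0, 0], [0, 0, -0.08, 0, 0, 0]],
  ],
  gripper=0.015,
)

```text
time_s: 42.87
position: [0.684, 0.0633, 0.1901]
tcp_rot: [-3.14, 0.093, 0.015]
wrist_force: [0.5, -0.5, -3.2]
grip_width: 0.297
finger_force: 29.9
```

```bash
python3 to.py .5 -.04 .32 -48;python3 to.py .37 -.16 .32 -1
```

```text
shift [-0.1788  0.114  -0.1281] turn [-0.0039  0.0093 -0.7923] q [-0.07  0.32  1.43 -0.    1.4   1.56]
shift [-0.3015  0.2415 -0.1269] turn [-0.0079  0.0076 -1.6126] q [-0.07  0.32  1.43 -0.    1.4   1.56]
```

Emit:
send_rows(
  series=[
    [[0, 0, -0.025, 0, 0, 0], [0, 0, -0.06, 0, 0, 0], [0, 0, -0.095, 0, 0, -0.05], [-0.015, 0.01, -0.12, 0, 0, -0.16], [-0.04, 0.026, -0.13, 0, 0, -0.27], [-0.068, 0.043, -0.13, 0, 0, -0.38], [-0.096, 0.061, -0.13, 0, 0, -0.49], [-0.124, 0.079, -0.13, 0, 0, -0.6], [-0.152, 0.097, -0.13, 0, 0, -0.71], [-0.179, 0.114, -0.13, 0, 0, -0.82]],
  ],
)

```text
time_s: 43.7
position: [0.5, -0.0405, 0.3244]
tcp_rot: [2.913, 1.175, -0.0]
wrist_force: [0.4, -0.4, -1.9]
grip_width: 0.293
finger_force: 29.9
```

```bash
python3 to.py .37 -.16 .32 -1
```

```text
shift [-0.1765 -0.0041  0.0045] turn [ 3.000e-04  3.000e-04 -7.869e-01] q [-0.31 -0.2   1.74 -0.    1.6   0.5 ]
```

Emit:
send_rows(
  series=[
    [[-0.018, 0, 0, 0, 0, -0.08], [-0.036, -0.001, 0, 0, 0, -0.17], [-0.055, -0.001, 0, 0, 0, -0.26], [-0.075, -0.002, 0, 0, 0, -0.35], [-0.095, -0.002, 0, 0, 0, -0.44], [-0.115, -0.003, 0, 0, 0, -0.53], [-0.135, -0.003, 0, 0, 0, -0.62], [-0.155, -0.004, 0.002, 0, 0, -0.71], [-0.17, -0.004, 0.004, 0, 0, -0.787], [-0.1765, -0.004, 0.004, 0, 0, -0.787]],
  ],
)

```text
time_s: 44.53
position: [0.3699, -0.1595, 0.3202]
tcp_rot: [2.247, 2.195, -0.001]
wrist_force: [0.9, 0.6, -2.7]
grip_width: 0.294
finger_force: 29.9
```

```bash
python3 to.py .37 -.342 .32 -1
```

```text
shift [-0.1824  0.0044  0.0003] turn [-0.0001  0.0006 -0.0063] q [-0.69 -0.46  1.94 -0.    1.66 -0.67]
```

Emit:
send_rows(
  series=[
    [[-0.01, 0, 0, 0, 0, 0], [-0.03, 0.001, 0, 0, 0, 0], [-0.055, 0.002, 0, 0, 0, 0], [-0.08, 0.002, 0, 0, 0, 0], [-0.11, 0.003, 0, 0, 0, 0], [-0.14, 0.004, 0, 0, 0, 0], [-0.165, 0.004, 0, 0, 0, 0], [-0.178, 0.004, 0, 0, 0, 0], [-0.182, 0.004, 0, 0, 0, 0], [-0.182, 0.004, 0, 0, 0, 0]],
  ],
)

```text
time_s: 45.37
position: [0.3712, -0.341, 0.3196]
tcp_rot: [-2.247, -2.194, -0.001]
wrist_force: [-0.0, 1.0, -2.6]
grip_width: 0.294
finger_force: 29.9
```

```bash
python3 cups.py 55 80; python3 to.py .37 -.342 .1355 -1
```

```text
[202 133  14  32 303] [ 0.396 -0.278  0.248] [ 0.366 -0.289  0.21 ] [ 0.403 -0.266  0.277]
[144 138  14  34 302] [ 0.394 -0.403  0.247] [ 0.355 -0.416  0.209] [ 0.399 -0.394  0.276]
shift [-0.002  -0.0013  0.1843] turn [-0.     -0.001  -0.0057] q [-0.97 -0.19  1.74  0.    1.59 -0.94]
```

Emit:
send_rows(
  series=[
    [[-0.002, 0, 0.015, 0, 0, 0], [-0.002, 0, 0.04, 0, 0, 0], [-0.002, 0, 0.075, 0, 0, 0], [-0.002, 0, 0.11, 0, 0, 0], [-0.002, 0, 0.14, 0, 0, 0], [-0.002, 0, 0.16, 0, 0, 0], [-0.002, 0, 0.172, 0, 0, 0], [-0.002, 0, 0.18, 0, 0, 0], [-0.002, 0, 0.183, 0, 0, 0], [-0.002, 0, 0.184, 0, 0, 0]],
  ],
)

```text
time_s: 46.25
position: [0.3715, -0.343, 0.1367]
tcp_rot: [2.245, 2.195, -0.0]
wrist_force: [0.6, 0.3, -2.7]
grip_width: 0.293
finger_force: 29.9
```

Emit:
send_rows(
  series=[
    [[0, 0, 0, 0, 0, 0], [0, 0, 0, 0, 0, 0], [0, 0, 0, 0, 0, 0], [0, 0, 0, 0, 0, 0], [0, 0, 0, 0, 0, 0], [0, 0, -0.005, 0, 0, 0], [0, 0, -0.02, 0, 0, 0], [0, 0, -0.05, 0, 0, 0], [0, 0, -0.09, 0, 0, 0], [0, 0, -0.13, 0, 0, 0]],
  ],
  gripper=0.06,
)

```text
time_s: 47.08
position: [0.3705, -0.3421, 0.267]
tcp_rot: [-2.246, -2.194, -0.001]
wrist_force: [0.2, -0.5, -0.1]
grip_width: 0.642
finger_force: 0.0
```

Emit:
send_rows(
  series=[
    [[0.02, 0, -0.02, 0, 0, 0], [0.05, 0, -0.03, 0, 0, 0], [0.08, 0, -0.03, 0, 0, 0], [0.11, 0, -0.03, 0, 0, 0], [0.14, 0, -0.03, 0, 0, 0], [0.17, 0, -0.03, 0, 0, 0], [0.2, 0, -0.03, 0, 0, 0], [0.23, 0, -0.03, 0, 0, 0], [0.25, 0, -0.03, 0, 0, 0], [0.25, 0, -0.03, 0, 0, 0]],
  ],
)

```text
time_s: 47.92
position: [0.3768, -0.0904, 0.2967]
tcp_rot: [2.241, 2.2, 0.002]
wrist_force: [-0.4, 0.0, -0.4]
grip_width: 0.637
finger_force: 0.0
```

```bash
python3 look.py z; python3 gate.py; python3 cups.py 55 80; python3 - <<'E'
from h import *
c=dict(np.load("top_l.npz"));P=cloud(c);H=hsv(c)
w=(H[...,1]<50)&(H[...,2]>150)&(abs(P[...,2]-.184)<.01)&(P[...,1]<-.25)&(P[...,1]>-.42)
for m,s,ce in comps(w,40): print("crown",ce,pca(plane(c,np.argwhere(m)[:,::-1],.184))[0],np.median(P[m][:,2]))
E
```

```text
47.9167 [ 0.3768 -0.0904  0.2967] [2.2411 2.1997 0.0017]
top lid [0.5765 0.3538] 0.029574288055300713 [0.5753 0.3518 0.0936]
top lid [0.4709 0.3893] 0.02981371432542801 [0.4695 0.3864 0.0934]
top lid [0.4421 0.3105] 0.02916627563536167 [0.4416 0.3084 0.0936]
scene lid [0.4484 0.31  ] 0.046127669513225555 [0.4522 0.3047 0.093 ]
scene lid [0.4781 0.3871] 0.04393291845917702 [0.4814 0.3799 0.0926]
scene lid [0.582  0.3545] 0.045629579573869705 [0.5859 0.3475 0.0931]
gate dir 161.62782 angle from 160.5: 1.1278229 260 bx -0.11304860492842267
[219 203   6  21  53] [ 0.396 -0.269  0.078] [ 0.354 -0.273  0.053] [ 0.403 -0.266  0.09 ]
[160 214  10  17  91] [ 0.396 -0.407  0.081] [ 0.364 -0.416  0.058] [ 0.401 -0.394  0.089]
crown [448.34269663 245.2752809 ] ((589.8790893554688, -345.5863342285156), (56.707847595214844, 27.138607025146484), 85.48847198486328) 0.18328182797940373
crown [451.23544974 297.5       ] ((481.2246398925781, -343.9368896484375), (56.025882720947266, 26.630910873413086), 87.87123107910156) 0.18340344515339047
crown [455.26933333 351.83466667] ((372.11444091796875, -343.9115295410156), (57.35866165161133, 25.948566436767578), 87.60202026367188) 0.1834222990946337
```

View pics/scene_z.png

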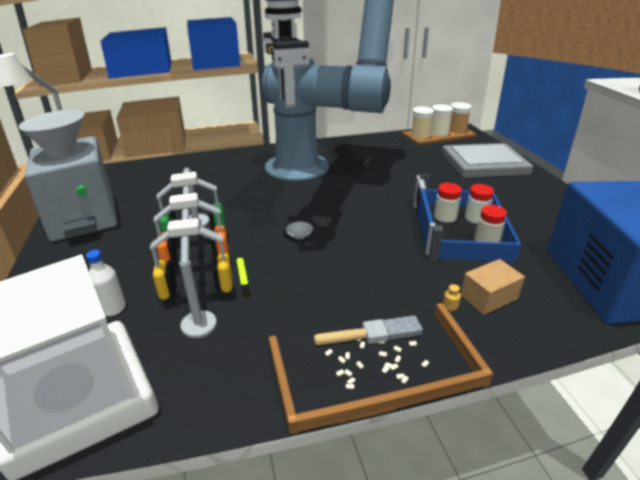

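All three muffs hang level on the bar, with crowns at about (184,180), (183,200) and (184,228). The jars stand in the bay at (449,190), (481,195) and (493,213), and the gate is shut. Handing in.

```bash
python3 -c "
from workcell import env
print(env.job_done())"
```

```text
the job is handed in; nothing more can be done
None
```

I handed the job in at about 48 s: three jars (no fourth was found) stand upright in the bay, the gate is pushed to its stop and stays shut on its own, and all three muffs hang level on the rail; the hand-in gave no verdict.

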